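# Find and press home the rubbing clip on a round sign back

### The arm

A 6-joint arm with a two-finger parallel gripper is mounted at the origin on the work surface. World frame = base frame: x ahead of the robot, y to its left, z up, the work surface at z = 0. Lengths are in m, angles in rad, forces in N, time in s.
With the tool pointing down it reaches from about 0.35 to 0.975 m from the base axis. Payload 17.4 kg.
Tool frame: the origin (TCP) lies on the centre line of the jaws, within the pads' length; the fingertips stand 11 mm ahead of it and the grasp point (between the pads) lies 8 mm behind it; z points along the fingers, y is the direction in which the jaws open and shut (so a half turn about z gives the same grasp; the last joint's range is limited). The gripper opens to 85 mm and grips with 20 to 120 N. Pads are 22 mm wide; open, the fingers measure 114 mm over their backs; the gripper's body (76 mm by 85 mm) begins 54 mm behind the grasp point. The pads swing forward as they close: fully open they stand 13 mm farther back than shut.
Start: joints at [1.226, 0.116, 1.442, -0, 1.584, -0.038], TCP at [0.204, 0.643, 0.242] pointing down, gripper open.
Joint ranges: [-2.83, 2.83], [-0.83, 2.19], [0.07, 2.5], [-1.14, 4.28], [0.01, 3], [-2.97, 2.97]. Speed limits (rad/s): [1.89, 1.89, 2.22, 3.14, 3.14, 3.14].

### API

Orientations are given as [roll, pitch, yaw] about the fixed x, y, z axes, in that order (R = Rz(yaw) Ry(pitch) Rx(roll)).
In Python, from cell import manip gives the robot as it stands.
- The arm moves only by the tool jog_arm, never from a script. Its argument "steps" is one flat list of numbers, 7 for each row, row after row: the turn, a rotation vector about the tool's x, y, z in degrees, then the shift along the tool's x, y, z in m, then the opening, from 0 (shut) to 1 (fully open). In form: [rx, ry, rz, x, y, z, jaw, rx, ry, rz, x, y, z, jaw, ...]. A call has 1 to 20 rows; each row is the pose to reach, as a shift and turn from the pose commanded when the call began, along the tool's axes at that moment; what a row does not reach only later rows make up. A row lasts 1/12 s, in which the tool goes at most 41.7 mm and 7.16 degrees, less where a joint would pass 70% of its speed; a pose out of reach is approached as far as the arm can. A call with a gripper value outside its range is refused whole. The fingers move at their own pace and stop on an object; "grip_force" is the grip in N (left out, the last holds). Time passes only in rows, so rows that repeat a pose let the fingers close. It gives the time, the measured TCP pose, the force and the opening at its end, in the units of the state.
- manip.get_state(): the state, without advancing time (a new reading comes with each control period).
- manip.camera(name): name is "scene" or "top" or "wrist"; returns a dict with "color" (420x560x3 uint8, red, green, blue), "K" (3x3 intrinsics, pixels), "T" (4x4, takes a point from camera to world coordinates). Camera axes: x right, y up, looking along -z (the intrinsics and any distortion apply to the point x, -y, -z); pixel columns grow to the right and rows downward; lengths in m; the calibration is good to about 2 mm. A picture is of the moment at which its call begins. There is no depth.
- manip.job_done(): hands the job in, once; it reports no verdict.
Trained networks look in the newest picture that a camera, given by its name, has taken for a name from the list of things; names that differ only in an ending like _2 or _b are one class to them, and where a whole thing is asked for, a point or a joint stands for the part that bears it (a point fixed in the world has none). Each returns a list of dicts, best first, with "confidence" (0 to 1); they miss things now and then, are a little off and sometimes report something else, mostly with a low value. They report only what shows in the picture. A call takes as long as a camera call.
- manip.search_frame(camera, label): "extent" ([left, top, right, bottom] in pixels, round what is visible of it).
- manip.place_of(camera, label): "position" ([column, row] in pixels: a listed point, or the origin of a listed thing).
The state is a dict: "time": time; "joint_pos": joint angles; "joint_velocities": joint speeds; "effort": joint torques, N m; "eef_pos": TCP position; "orientation": TCP orientation; "wrist_force": force on the tool from outside, world axes, zero at the start; "torque": the same for the moment, N m; "width": finger opening in m.
Only numpy, scipy, OpenCV 4.12 (cv2) and the standard library are available. Lean on these libraries where they do the work, as an engineer would, in place of code of your own. Each camera call takes 0.05 s, during which the arm holds its last target.

### The job

The round sign back on the truing stand rubs at one spot of its edge, where a clip hidden under the rubber edging has lifted. Turn it slowly by the crank knob, feel for the spot where it drags in the stand's block, bring that spot under the block's push plunger, and push the plunger gently down there until the clip is fully home; never push it down on sound edge. Leave plunger and crank released, the disc at rest and the things around undisturbed.

Things in the scene. Friction and masses are not known exactly. Their poses are not given: they have to be found in the camera images.
- stand: Fixed truing stand; origin on the bench under the vertical axle, z up, x axis pointing from the axle to the grey press block. On the axle turns a blue disc with black rubber edging, 280 mm in diameter: top 53 mm above the bench, edging 58 mm, hub 69 mm.
- block_arm (a point): Middle of the top face of the grey press block, 90 mm above the bench. Column 151 to 186 mm from the axle, 50 mm wide; its arm reaches in over the edging to 118 mm from the axle. Hidden in the column, at the same angle as the plunger (on the stand's x axis), a sprung shoe almost touches the edging; the lifted place rubs on it.
- wheel (a joint): Angle of the disc (rad, counter-clockwise from above): direction of the crank knob from the stand's x axis; at 0 the knob is nearest the block. No stops; even drag of about 1.4 N at the knob; it stays where it is left. From the start, turning counter-clockwise, the rubbing place (not visible) comes to the block after 0.4 to 3.9 rad.
- rub_shoe (a point): Where the hidden shoe touches the edging. With the rubbing place within 0.12 rad of it the drag at the knob, 1.4 N elsewhere, rises by some 3 to 8 N, strong on the way in, little on the way out; held still it eases, on the way out even to a push onward. So the rise comes early, about 0.1 rad before the place, whichever way it is turned: the true place is midway between the two.
- crank_grip (a point): Grip point of the upright round wooden crank knob, on its axis, 85 mm above the bench. Knob 22 mm in diameter, from 57 to 100 mm above the bench, 75 mm from the axle. It spins freely on its own pin, so it can be held at one yaw while the disc turns.
- plunger_top (a point): Centre of the top of the round black plunger button on the block arm: 32 mm in diameter, 12 mm thick, top 112 mm above the bench when up, 135 mm from the axle on the stand's x axis.
- plunger (a joint): Plunger pushed down (m), 0 to 0.0105 at its stop; its spring returns it with 1.6 to 3.7 N. Its foot meets the lifted clip at 4 to 5.5 mm if the clip is within 7 mm along the edge (0.05 rad) of it; then some 4 to 6 N more push the clip, home at about 9 mm, where force rises. On sound edge only the spring resists, and past 7.5 mm the edging is spoilt.
- clip (a joint): How far the hidden clip has been pushed home (m): 0 lifted, as found, 0.003 fully home. It tells nothing of where on the edge the clip is. It stays where it is pushed.
- spray_can: Bystander: white spray can, 66 mm in diameter, 190 mm tall, standing; origin at the centre of its foot.
- cup: Bystander: pale paper cup, 80 mm in diameter, 100 mm tall; origin at the centre of its foot.
- tape_roll: Bystander: pale roll, 100 mm in diameter, 25 mm tall, lying flat; origin at the centre of its underside.
- torch_block: Bystander: dark wooden block 110 x 60 x 40 mm; origin at the centre of its underside.

How it is judged:
By the outcome, as a careful person would: the job done as asked, in the order asked, and still so for the second after the job is handed in, with the robot touching nothing.
It also fails if it takes over 72 s, if anything falls off the work surface, if the arm or the gripper's body presses on something with over 40 N, if the wrist force passes 120 N, or if a joint passes its speed limit or range.

## Working session

There is one attempt and no reset: what is moved stays moved. The work goes in short steps, Python scripts to look and compute and a tool call to move; the robot and the scene stay as the last step left them, time stands still between calls to the robot, and variables do not carry over. Pictures are saved under pics/ and viewed, and the job is handed in when it is done.

Besides the shell and the picture viewer there is one more tool, called after "Request:" by a JSON object that holds its "api" and its "payload", one argument or row to a line. jog_arm: Moves the arm, as the interface text tells. Its arguments: {"type":"object","properties":{"steps":{"type":"array"},"grip_force":{"type":"number"}},"required":["steps"]}

```bash
mkdir -p pics; cat > h.py <<'E'
import numpy as np, cv2
from cell import manip
def snap(n,f):
    c=manip.camera(n); cv2.imwrite('pics/'+f,cv2.cvtColor(c['color'],cv2.COLOR_RGB2BGR)); return c
def ray(c,px):
    K=np.array(c['K']);T=np.array(c['T'])
    d=np.array([(px[0]-K[0,2])/K[0,0],-(px[1]-K[1,2])/K[1,1],-1.])
    return T[:3,3],T[:3,:3]@d
def atz(c,px,z):
    o,d=ray(c,px); return o+d*(z-o[2])/d[2]
E
python3 - <<'E'
from h import *
s=manip.get_state(); print(s)
for n in ['top','scene']:
    c=snap(n,n+'0.png'); print(n,c.keys(),np.round(c['T'],3).tolist(),np.round(c['K'],1).tolist())
    for l,z in [('stand',0),('block_arm',.09),('crank_grip',.085),('plunger_top',.112),('spray_can',0),('cup',0),('tape_roll',0),('torch_block',0)]:
        for r in manip.place_of(n,l)[:2]: print(l,np.round(r['position'],1),round(r['confidence'],2),np.round(atz(c,r['position'],z),4))
E
```

```text
{'time': 0.0, 'joint_pos': array([ 1.22618557e+00,  1.16479660e-01,  1.44225435e+00,  2.95884793e-06,
        1.58401089e+00, -3.78103020e-02]), 'joint_velocities': array([-0.00082768, -0.00073999, -0.00045518,  0.00139508,  0.00124489,
        0.00158794]), 'effort': array([-5.81297820e-03, -7.31981921e+01, -6.32492137e+01, -4.23659912e-04,
        6.36877608e-03,  1.30751721e-05]), 'eef_pos': array([0.20381106, 0.64330877, 0.24157321]), 'orientation': array([-3.14044134e+00, -4.65129705e-05,  2.83479221e+00]), 'wrist_force': array([-0.17640156, -0.35626728, -0.19194831]), 'torque': array([-0.02164803, -0.01827764,  0.01888229]), 'width': 0.08518381594355981}
top dict_keys(['color', 'K', 'T']) [[0.008, 0.984, -0.179, 0.311], [-1.0, 0.005, -0.015, -0.003], [-0.014, 0.179, 0.984, 1.566], [0.0, 0.0, 0.0, 1.0]] [[484.2, 0.0, 274.5], [0.0, 484.2, 202.9], [0.0, 0.0, 1.0]]
stand [305.5 228.4] 0.57 [ 0.5116 -0.0803  0.    ]
stand [403.  198.8] 0.54 [ 0.6113 -0.4002  0.    ]
block_arm [358.9 224.7] 0.75 [ 0.5125 -0.2395  0.09  ]
crank_grip [356.2 219.6] 0.22 [ 0.529  -0.2324  0.085 ]
plunger
[... 576 characters left out ...]
 -0.575, 0.438, 1.103], [0.723, -0.546, 0.424, 0.509], [-0.005, 0.61, 0.793, 1.059], [0.0, 0.0, 0.0, 1.0]] [[423.0, 0.0, 276.3], [0.0, 423.0, 211.9], [0.0, 0.0, 1.0]]
stand [272.2 208.1] 0.87 [ 0.5157 -0.0781  0.    ]
stand [405.1 289.6] 0.71 [0.4686 0.3871 0.    ]
block_arm [236.3 162.9] 0.58 [ 0.513  -0.2376  0.09  ]
crank_grip [258.  205.8] 0.52 [ 0.5853 -0.0672  0.085 ]
plunger_top [239.  160.2] 0.61 [ 0.5126 -0.2231  0.112 ]
plunger_top [259.  201.3] 0.35 [ 0.586  -0.0609  0.112 ]
spray_can [388.3 344.9] 0.73 [0.6299 0.4426 0.    ]
cup [403.2 288.4] 0.79 [0.469  0.3812 0.    ]
tape_roll [219.5 147.8] 0.92 [ 0.4484 -0.4055  0.    ]
torch_block [181.6 172.9] 0.87 [ 0.6185 -0.4077  0.    ]
```

View pics/top0.png

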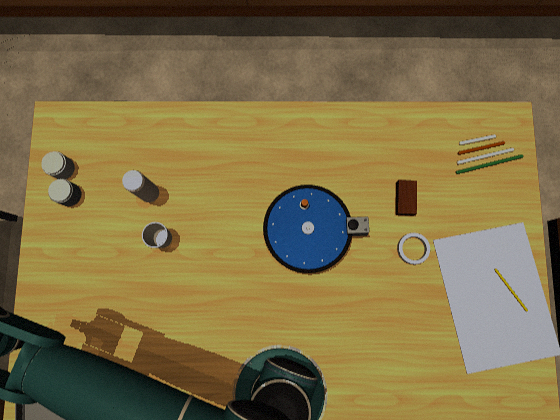

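View pics/scene0.png

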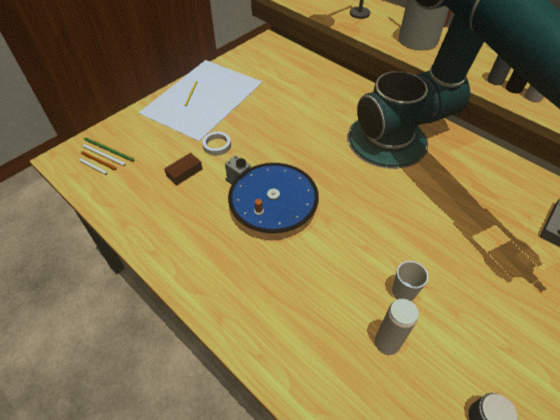

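Top view: disc hub near (307,228), knob (305,202), plunger (354,224); the scene view agrees. The stand's x axis points along about world −y, so the knob starts near 1.77 rad. I'll move above the knob.

Request:
{"api": "jog_arm", "payload": {
  "steps": [0, 0, 72.4, -0.579, -0.562, 0, 0.6, 0, 0, 72.4, -0.579, -0.562, 0, 0.6, 0, 0, 72.4, -0.579, -0.562, 0, 0.6, 0, 0, 72.4, -0.579, -0.562, 0, 0.6, 0, 0, 72.4, -0.579, -0.562, 0, 0.6, 0, 0, 72.4, -0.579, -0.562, 0, 0.6, 0, 0, 72.4, -0.579, -0.562, 0, 0.6, 0, 0, 72.4, -0.579, -0.562, 0, 0.6, 0, 0, 72.4, -0.579, -0.562, 0, 0.6, 0, 0, 72.4, -0.579, -0.562, 0, 0.6, 0, 0, 72.4, -0.579, -0.562, 0, 0.6, 0, 0, 72.4, -0.579, -0.562, 0, 0.6, 0, 0, 72.4, -0.579, -0.562, 0, 0.6, 0, 0, 72.4, -0.579, -0.562, 0, 0.6, 0, 0, 72.4, -0.579, -0.562, 0, 0.6, 0, 0, 72.4, -0.579, -0.562, 0, 0.6, 0, 0, 72.4, -0.579, -0.562, 0, 0.6, 0, 0, 72.4, -0.579, -0.562, 0, 0.6, 0, 0, 72.4, -0.579, -0.562, 0, 0.6, 0, 0, 72.4, -0.579, -0.562, 0, 0.6],
  "grip_force": 30
}}

```text
time: 2.57
eef_pos: [0.5874, -0.0714, 0.2418]
orientation: [-3.141, 0.001, 1.569]
wrist_force: [0.2, -0.4, -0.3]
width: 0.0512
```

```bash
python3 - <<'E'
from h import *
s=manip.get_state(); print(s['time'],s['eef_pos'],s['orientation'],s['width'],s['wrist_force'])
c=snap('wrist','w1.png'); print(np.round(c['T'],3).tolist(),np.round(c['K'],1).tolist())
for l,z in [('stand',0),('block_arm',.09),('crank_grip',.085),('plunger_top',.112)]:
    for r in manip.place_of('wrist',l)[:2]: print(l,np.round(r['position'],1),round(r['confidence'],2),np.round(atz(c,r['position'],z),4))
# blue fits from first pics
for n in ['wrist']:
    im=cv2.imread('pics/w1.png'); hsv=cv2.cvtColor(im,cv2.COLOR_BGR2HSV)
    m=cv2.inRange(hsv,(100,120,40),(125,255,255)); print(m.sum()/255)
E
```

```text
2.5667 [ 0.58743192 -0.07135713  0.24181716] [-3.14131410e+00  8.29015531e-04  1.56854532e+00] 0.051161723413695126 [ 0.15427535 -0.41912229 -0.27644516]
[[1.0, 0.001, 0.001, 0.588], [-0.002, 0.956, 0.293, 0.005], [-0.001, -0.293, 0.956, 0.374], [0.0, 0.0, 0.0, 1.0]] [[371.5, 0.0, 279.9], [0.0, 371.5, 209.4], [0.0, 0.0, 1.0]]
stand [200.7 184.4] 0.74 [ 0.5057 -0.0827  0.    ]
block_arm [195.8 368.2] 0.64 [ 0.5098 -0.235   0.09  ]
crank_grip [271.3 197.1] 0.55 [ 0.5806 -0.0734  0.085 ]
plunger_top [205.6 332.7] 0.73 [ 0.5263 -0.1813  0.112 ]
plunger_top [187.8 369.1] 0.67 [ 0.509  -0.2173  0.112 ]
57169.0
```

View pics/w1.png

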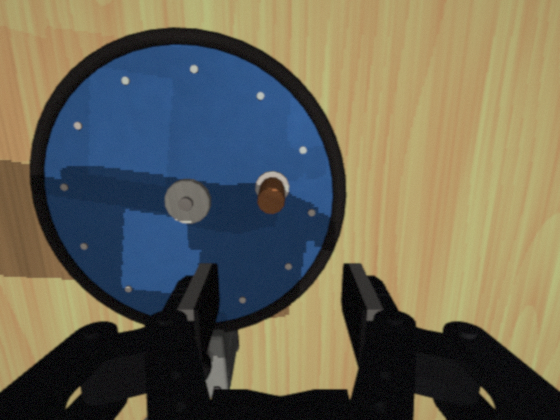

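```bash
cat > fit.py <<'E'
from h import *
from scipy.optimize import least_squares
def circ(c,z,top=True):
    im=cv2.cvtColor(c['color'],cv2.COLOR_RGB2HSV)
    m=cv2.inRange(im,(100,110,25),(128,255,255))
    m=cv2.morphologyEx(m,cv2.MORPH_CLOSE,np.ones((5,5)))
    cs,_=cv2.findContours(m,cv2.RETR_EXTERNAL,cv2.CHAIN_APPROX_NONE)
    k=max(cs,key=cv2.contourArea)[:,0,:].astype(float)
    P=np.array([atz(c,p,z)[:2] for p in k])
    f=lambda q: np.hypot(P[:,0]-q[0],P[:,1]-q[1])-q[2]
    r=least_squares(f,[*P.mean(0),.13],loss='soft_l1',f_scale=.001)
    return r.x,np.median(abs(f(r.x)))
E
python3 - <<'E'
from fit import *
c=manip.camera('wrist'); print('w',circ(c,.053))
for px,z in [((187,201),.069),((271.5,203),.1),((272,185),.057)]: print(atz(c,px,z))
c=manip.camera('top'); print('t',circ(c,.053))
c=manip.camera('scene'); print('s',circ(c,.053))
E
```

```text
w (array([ 0.50613801, -0.0831686 ,  0.12798655]), np.float64(0.0005129150321217524))
[ 0.50659179 -0.07635245  0.069     ]
[ 0.57952399 -0.06914053  0.1       ]
[ 0.57903205 -0.06506123  0.057     ]
t (array([ 0.59533087, -0.07960752,  0.05757877]), np.float64(0.01356476635136453))
s (array([ 0.50645607, -0.08119477,  0.12472825]), np.float64(0.0009396155212731405))
```

```bash
python3 - <<'E'
from h import *
c=manip.camera('wrist')
T=c['T'];K=c['K']
for px in [(180,28),(190,332),(31,175),(346,190)]:
    print(px,[np.round(atz(c,px,z),4)[:2] for z in (.045,.058)])
def pr(p):
    q=np.linalg.inv(T)@[*p,1]; return K[0,0]*q[0]/-q[2]+K[0,2], K[1,1]*-q[1]/-q[2]+K[1,2]
im=cv2.cvtColor(c['color'],cv2.COLOR_RGB2BGR)
im=cv2.resize(im,None,fx=1.4,fy=1.4)
def draw(cx,cy,r,z,col):
    for t in np.linspace(0,2*np.pi,90):
        u,v=pr((cx+r*np.cos(t),cy+r*np.sin(t),z)); cv2.circle(im,(int(u*1.4+.5),int(v*1.4+.5)),1,col,-1)
draw(.506,-.080,.14,.058,(0,255,0)); draw(.506,-.080,.14,.053,(0,255,255)); draw(.506,-.080,.02,.069,(0,0,255));draw(.506,-.080,.002,.069,(0,0,255));draw(.5795,-.069,.011,.1,(255,255,255))
cv2.imwrite('pics/w1d.png',im)
E
```

```text
(180, 28) [array([0.505 , 0.0623]), array([0.5082, 0.0602])]
(190, 332) [array([ 0.4936, -0.2235]), array([ 0.4972, -0.2143])]
(31, 175) [array([ 0.3613, -0.0588]), array([ 0.3701, -0.0561])]
(346, 190) [array([ 0.6465, -0.0721]), array([ 0.6441, -0.0689])]
```

View pics/w1d.png

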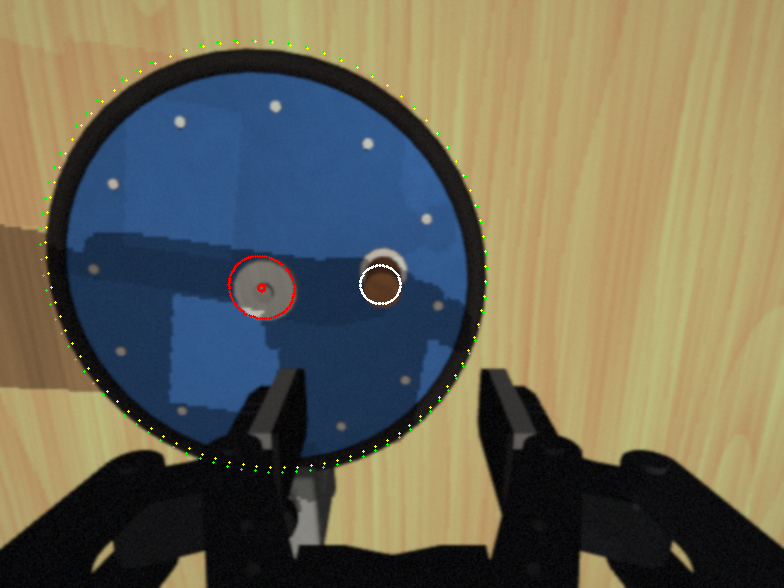

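Request:
{"api": "jog_arm", "payload": {
  "steps": [0, 0, 0, 0.002, -0.0055, 0.03, 0.6, 0, 0, 0, 0.002, -0.0055, 0.06, 0.6, 0, 0, 0, 0.002, -0.0055, 0.09, 0.6, 0, 0, 0, 0.002, -0.0055, 0.12, 0.6, 0, 0, 0, 0.002, -0.0055, 0.145, 0.6, 0, 0, 0, 0.002, -0.0055, 0.163, 0.6, 0, 0, 0, 0.002, -0.0055, 0.163, 0.6]
}}

```text
time: 3.6
eef_pos: [0.5787, -0.0642, 0.0754]
orientation: [-3.136, -0.001, 1.572]
wrist_force: [-0.4, -0.2, -0.5]
width: 0.0513
```

```bash
python3 - <<'E'
from h import *
s=manip.get_state(); print(s['eef_pos'],s['wrist_force'])
snap('wrist','w2.png')
E
```

```text
[ 0.57871563 -0.06423035  0.0754363 ] [-0.36821164 -0.21084381 -0.47991427]
```

View pics/w2.png

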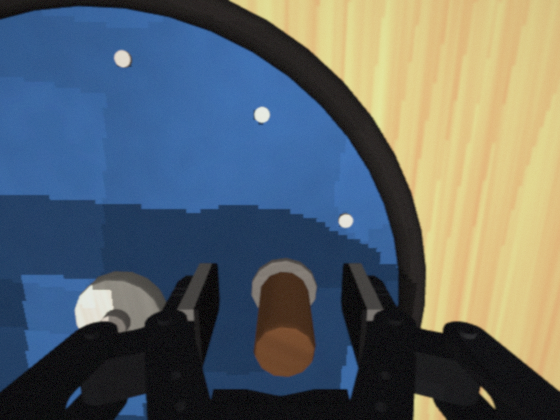

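Request:
{"api": "jog_arm", "payload": {
  "steps": [0, 0, 0, -0.005, 0.002, 0, 0.6, 0, 0, 0, -0.005, 0.002, 0, 0.6, 0, 0, 0, -0.005, 0.002, 0, 0.6]
}}

```text
time: 3.9
eef_pos: [0.5834, -0.0704, 0.0811]
orientation: [3.139, 0.0, 1.571]
wrist_force: [-0.0, -0.2, -0.1]
width: 0.0508
```

```bash
python3 - <<'E'
from h import *
s=manip.get_state(); print(s['eef_pos'],s['wrist_force'],s['joint_velocities'])
c=snap('wrist','w3.png')
for l,z in [('crank_grip',.085)]:
    for r in manip.place_of('wrist',l)[:2]: print(l,np.round(r['position'],1),round(r['confidence'],2),np.round(atz(c,r['position'],z),4))
s=manip.get_state(); print(s['eef_pos'])
T=c['T'];K=c['K']
def pr(p):
    q=np.linalg.inv(T)@[*p,1]; return K[0,0]*q[0]/-q[2]+K[0,2], K[1,1]*-q[1]/-q[2]+K[1,2]
print(pr([*s['eef_pos'][:2],.1]),pr([*s['eef_pos'][:2],.057]))
E
```

```text
[ 0.58339196 -0.07044199  0.08106548] [-0.04754631 -0.2433368  -0.11258222] [ 0.00225039  0.00157344  0.00996308  0.00085063 -0.00032966  0.00495825]
crank_grip [272.5 304.9] 0.89 [ 0.5807 -0.0727  0.085 ]
[ 0.58305685 -0.0702418   0.08044535]
(np.float64(278.39683213783326), np.float64(321.7266191124954)) (np.float64(278.57911717916437), np.float64(267.60598164961937))
```

View pics/w3.png

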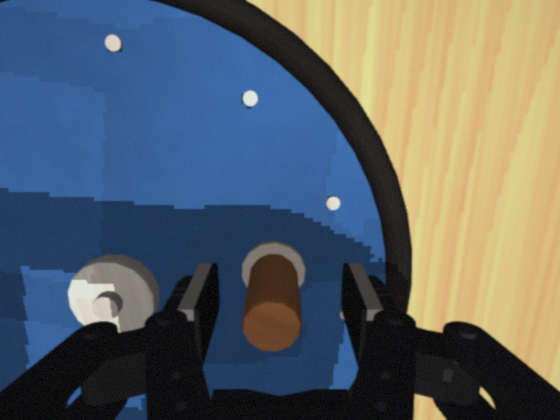

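Request:
{"api": "jog_arm", "payload": {
  "steps": [0, 0, 0, -0.001, -0.002, 0, 0.5, 0, 0, 0, -0.001, -0.002, 0, 0.3, 0, 0, 0, -0.001, -0.002, 0, 0.2, 0, 0, 0, -0.001, -0.002, 0, 0.2, 0, 0, 0, -0.001, -0.002, 0, 0.2, 0, 0, 0, -0.001, -0.002, 0, 0.2, 0, 0, 0, -0.001, -0.002, 0, 0.2, 0, 0, 0, -0.001, -0.002, 0, 0.2],
  "grip_force": 30
}}

```text
time: 4.67
eef_pos: [0.5804, -0.0712, 0.0796]
orientation: [-3.141, 0.0, 1.571]
wrist_force: [-5.0, -0.4, 5.1]
width: 0.0211
```

```bash
python3 - <<'E'
from h import *
s=manip.get_state(); print(s['eef_pos'],s['wrist_force'],s['torque'],s['width'])
E
```

```text
[ 0.58042967 -0.07118287  0.0796049 ] [-5.00850458 -0.35501815  5.1263431 ] [-0.04386538  1.03707412  0.0140239 ] 0.021069152439526034
```

```bash
cat > arc.py <<'E'
import sys,numpy as np
# usage: th0 dth n [dx dy radial corr]  -> rows (tool x = world Y, tool y = world X)
th0,d,n=float(sys.argv[1]),float(sys.argv[2]),int(sys.argv[3])
dr=float(sys.argv[4]) if len(sys.argv)>4 else 0
r=.075
for i in range(1,n+1):
    t=th0+d*i; rr=r+dr*i/n
    print(f"0, 0, 0, {rr*np.sin(t)-r*np.sin(th0):.4f}, {rr*np.cos(t)-r*np.cos(th0):.4f}, 0, 0.2,",end=' ')
print('end th',t)
E
python3 arc.py .127 .02 10 -.0005
```

```text
0, 0, 0, 0.0015, -0.0003, 0, 0.2, 0, 0, 0, 0.0030, -0.0005, 0, 0.2, 0, 0, 0, 0.0044, -0.0009, 0, 0.2, 0, 0, 0, 0.0059, -0.0012, 0, 0.2, 0, 0, 0, 0.0073, -0.0016, 0, 0.2, 0, 0, 0, 0.0088, -0.0020, 0, 0.2, 0, 0, 0, 0.0102, -0.0024, 0, 0.2, 0, 0, 0, 0.0116, -0.0028, 0, 0.2, 0, 0, 0, 0.0130, -0.0033, 0, 0.2, 0, 0, 0, 0.0144, -0.0038, 0, 0.2, end th 0.327
```

Request:
{"api": "jog_arm", "payload": {
  "steps": [0, 0, 0, 0.0015, -0.0003, 0, 0.2, 0, 0, 0, 0.003, -0.0005, 0, 0.2, 0, 0, 0, 0.0044, -0.0009, 0, 0.2, 0, 0, 0, 0.0059, -0.0012, 0, 0.2, 0, 0, 0, 0.0073, -0.0016, 0, 0.2, 0, 0, 0, 0.0088, -0.002, 0, 0.2, 0, 0, 0, 0.0102, -0.0024, 0, 0.2, 0, 0, 0, 0.0116, -0.0028, 0, 0.2, 0, 0, 0, 0.013, -0.0033, 0, 0.2, 0, 0, 0, 0.0144, -0.0038, 0, 0.2]
}}

```text
time: 5.5
eef_pos: [0.5768, -0.057, 0.0796]
orientation: [-3.142, 0.001, 1.571]
wrist_force: [-3.9, -2.6, 4.3]
width: 0.021
```

```bash
cat > st.py <<'E'
from h import *
import json,os
C=np.array([.5055,-.081])
s=manip.get_state(); p=s['eef_pos'];f=s['wrist_force']
d=p[:2]-C; th=np.arctan2(d[1],d[0]); u=d/np.hypot(*d); t=np.array([-u[1],u[0]])
print(f"t={s['time']:.2f} th={th:.3f} r={np.hypot(*d):.4f} p={np.round(p,4)} Ftan={f[:2]@t:.2f} Frad={f[:2]@u:.2f} Fz={f[2]:.2f}")
open('log.jsonl','a').write(json.dumps([s['time'],*p,*f])+'\n')
E
python3 st.py; python3 arc.py .327 .02 4
```

```text
t=5.50 th=0.325 r=0.0752 p=[ 0.5768 -0.057   0.0796] Ftan=-1.18 Frad=-4.50 Fz=4.29
0, 0, 0, 0.0014, -0.0005, 0, 0.2, 0, 0, 0, 0.0028, -0.0010, 0, 0.2, 0, 0, 0, 0.0042, -0.0016, 0, 0.2, 0, 0, 0, 0.0056, -0.0022, 0, 0.2, end th 0.40700000000000003
```

```bash
cat > tab.py <<'E'
import sys,numpy as np
th,d,n,k=float(sys.argv[1]),float(sys.argv[2]),int(sys.argv[3]),int(sys.argv[4]); r=.075
for j in range(k):
    o=[]
    for i in range(1,n+1):
        t=th+d*i
        o+=[0,0,0,round(r*(np.sin(t)-np.sin(th)),4),round(r*(np.cos(t)-np.cos(th)),4),0,.2]
    th=t; print(f'{th:.3f}',[float(x) if x%1 else int(x) for x in o])
E
python3 tab.py .327 .02 4 20
```

```text
0.407 [0, 0, 0, 0.0014, -0.0005, 0, 0.2, 0, 0, 0, 0.0028, -0.001, 0, 0.2, 0, 0, 0, 0.0042, -0.0016, 0, 0.2, 0, 0, 0, 0.0056, -0.0022, 0, 0.2]
0.487 [0, 0, 0, 0.0014, -0.0006, 0, 0.2, 0, 0, 0, 0.0027, -0.0012, 0, 0.2, 0, 0, 0, 0.0041, -0.0019, 0, 0.2, 0, 0, 0, 0.0054, -0.0026, 0, 0.2]
0.567 [0, 0, 0, 0.0013, -0.0007, 0, 0.2, 0, 0, 0, 0.0026, -0.0015, 0, 0.2, 0, 0, 0, 0.0039, -0.0022, 0, 0.2, 0, 0, 0, 0.0052, -0.003, 0, 0.2]
0.647 [0, 0, 0, 0.0013, -0.0008, 0, 0.2, 0, 0, 0, 0.0025, -0.0017, 0, 0.2, 0, 0, 0, 0.0037, -0.0025, 0, 0.2, 0, 0, 0, 0.0049, -0.0034, 0, 0.2]
0.727 [0, 0, 0, 0.0012, -0.0009, 0, 0.2, 0, 0, 0, 0.0024, -0.0019, 0, 0.2, 0, 0, 0, 0.0035, -0.0028, 0, 0.2, 0, 0, 0, 0.0046, -0.0038, 0, 0.2]
0.807 [0, 0, 0, 0.0011, -0.001, 0, 0.2, 0, 0, 0, 0.0022, -0.002, 0, 0.2, 0, 0, 0, 0.0033, -0.0031, 0, 0.2, 0, 0, 0, 0.0043, -0.0042, 0, 0.2]
0.887 [0, 0, 0, 0.001, -0.0011, 0, 0.2, 0, 0, 0, 0.002, -0.0022, 0, 0.2, 0, 0, 0, 0.003, -0.0033, 0, 0.2, 0, 0, 0, 0.004, -0.0045, 0, 0.2]
0.967 [0, 0, 0, 0.0009, -0.0012, 0, 0.2, 0, 0, 0, 0.0018, -0.0024, 0, 0.2, 0, 0, 0, 0.0027, -0.0036, 0, 0.2
[... 1051 characters left out ...]
001, -0.0015, 0, 0.2, 0, 0, 0, 0.0001, -0.003, 0, 0.2, 0, 0, 0, 0.0001, -0.0045, 0, 0.2, 0, 0, 0, 0, -0.006, 0, 0.2]
1.687 [0, 0, 0, -0.0001, -0.0015, 0, 0.2, 0, 0, 0, -0.0002, -0.003, 0, 0.2, 0, 0, 0, -0.0003, -0.0045, 0, 0.2, 0, 0, 0, -0.0005, -0.006, 0, 0.2]
1.767 [0, 0, 0, -0.0002, -0.0015, 0, 0.2, 0, 0, 0, -0.0004, -0.003, 0, 0.2, 0, 0, 0, -0.0007, -0.0045, 0, 0.2, 0, 0, 0, -0.0009, -0.0059, 0, 0.2]
1.847 [0, 0, 0, -0.0003, -0.0015, 0, 0.2, 0, 0, 0, -0.0006, -0.0029, 0, 0.2, 0, 0, 0, -0.001, -0.0044, 0, 0.2, 0, 0, 0, -0.0014, -0.0058, 0, 0.2]
1.927 [0, 0, 0, -0.0004, -0.0014, 0, 0.2, 0, 0, 0, -0.0009, -0.0029, 0, 0.2, 0, 0, 0, -0.0014, -0.0043, 0, 0.2, 0, 0, 0, -0.0019, -0.0057, 0, 0.2]
```

Request:
{"api": "jog_arm", "payload": {
  "steps": [0, 0, 0, 0.0014, -0.0005, 0, 0.2, 0, 0, 0, 0.0028, -0.001, 0, 0.2, 0, 0, 0, 0.0042, -0.0016, 0, 0.2, 0, 0, 0, 0.0056, -0.0022, 0, 0.2]
}}

```text
time: 5.83
eef_pos: [0.5745, -0.0514, 0.0796]
orientation: [-3.141, 0.001, 1.571]
wrist_force: [-3.7, -4.3, 5.6]
width: 0.0212
```

Request:
{"api": "jog_arm", "payload": {
  "steps": [0, 0, 0, 0.0014, -0.0006, 0, 0.2, 0, 0, 0, 0.0027, -0.0012, 0, 0.2, 0, 0, 0, 0.0041, -0.0019, 0, 0.2, 0, 0, 0, 0.0054, -0.0026, 0, 0.2]
}}

```text
time: 6.17
eef_pos: [0.5719, -0.0461, 0.0796]
orientation: [-3.141, 0.001, 1.571]
wrist_force: [-6.0, -3.2, 5.0]
width: 0.0212
```

Request:
{"api": "jog_arm", "payload": {
  "steps": [0, 0, 0, 0.0013, -0.0007, 0, 0.2, 0, 0, 0, 0.0026, -0.0015, 0, 0.2, 0, 0, 0, 0.0039, -0.0022, 0, 0.2, 0, 0, 0, 0.0052, -0.003, 0, 0.2]
}}

```text
time: 6.5
eef_pos: [0.5688, -0.041, 0.0796]
orientation: [-3.141, 0.001, 1.571]
wrist_force: [-5.9, -5.4, 5.2]
width: 0.0213
```

```bash
python3 st.py
```

```text
t=6.50 th=0.564 r=0.0749 p=[ 0.5688 -0.041   0.0796] Ftan=-1.35 Frad=-7.89 Fz=5.21
```

Request:
{"api": "jog_arm", "payload": {
  "steps": [0, 0, 0, 0.001, -0.001, 0, 0.2, 0, 0, 0, 0.002, -0.002, 0, 0.2, 0, 0, 0, 0.003, -0.003, 0, 0.2, 0, 0, 0, 0.004, -0.004, 0, 0.2]
}}

```text
time: 6.83
eef_pos: [0.5653, -0.0364, 0.0796]
orientation: [3.141, -0.0, 1.571]
wrist_force: [0.8, -0.6, 3.7]
width: 0.021
```

Request:
{"api": "jog_arm", "payload": {
  "steps": [0, 0, 0, 0.0012, -0.0009, 0, 0.2, 0, 0, 0, 0.0024, -0.0019, 0, 0.2, 0, 0, 0, 0.0035, -0.0028, 0, 0.2, 0, 0, 0, 0.0046, -0.0038, 0, 0.2]
}}

```text
time: 7.17
eef_pos: [0.5614, -0.0318, 0.0796]
orientation: [3.141, 0.0, 1.571]
wrist_force: [1.1, -1.7, 6.0]
width: 0.0216
```

```bash
python3 st.py
```

```text
t=7.17 th=0.722 r=0.0745 p=[ 0.5614 -0.0318  0.0796] Ftan=-1.96 Frad=-0.31 Fz=5.99
```

Request:
{"api": "jog_arm", "payload": {
  "steps": [0, 0, 0, 0.0011, -0.001, 0, 0.2, 0, 0, 0, 0.0022, -0.002, 0, 0.2, 0, 0, 0, 0.0033, -0.0031, 0, 0.2, 0, 0, 0, 0.0043, -0.0042, 0, 0.2]
}}

```text
time: 7.5
eef_pos: [0.5571, -0.0275, 0.0796]
orientation: [3.141, 0.0, 1.571]
wrist_force: [0.7, -2.0, 5.6]
width: 0.0216
```

Request:
{"api": "jog_arm", "payload": {
  "steps": [0, 0, 0, 0.001, -0.0011, 0, 0.2, 0, 0, 0, 0.002, -0.0022, 0, 0.2, 0, 0, 0, 0.003, -0.0033, 0, 0.2, 0, 0, 0, 0.004, -0.0045, 0, 0.2]
}}

```text
time: 7.83
eef_pos: [0.5526, -0.0236, 0.0796]
orientation: [3.141, 0.0, 1.571]
wrist_force: [0.1, -2.0, 5.5]
width: 0.0212
```

Request:
{"api": "jog_arm", "payload": {
  "steps": [0, 0, 0, 0.0009, -0.0012, 0, 0.2, 0, 0, 0, 0.0018, -0.0024, 0, 0.2, 0, 0, 0, 0.0027, -0.0036, 0, 0.2, 0, 0, 0, 0.0036, -0.0048, 0, 0.2]
}}

```text
time: 8.17
eef_pos: [0.5478, -0.0201, 0.0796]
orientation: [3.141, 0.0, 1.571]
wrist_force: [-0.3, -3.8, 6.6]
width: 0.0212
```

```bash
python3 st.py
```

```text
t=8.17 th=0.964 r=0.0742 p=[ 0.5478 -0.0201  0.0796] Ftan=-1.91 Frad=-3.26 Fz=6.58
```

Request:
{"api": "jog_arm", "payload": {
  "steps": [0, 0, 0, 0.0007, -0.0012, 0, 0.2, 0, 0, 0, 0.0014, -0.0025, 0, 0.2, 0, 0, 0, 0.002, -0.0038, 0, 0.2, 0, 0, 0, 0.0026, -0.0051, 0, 0.2]
}}

```text
time: 8.5
eef_pos: [0.5428, -0.0172, 0.0796]
orientation: [3.141, -0.0, 1.571]
wrist_force: [2.2, 0.9, 4.9]
width: 0.0208
```

Request:
{"api": "jog_arm", "payload": {
  "steps": [0, 0, 0, 0.0007, -0.0013, 0, 0.2, 0, 0, 0, 0.0014, -0.0026, 0, 0.2, 0, 0, 0, 0.0021, -0.004, 0, 0.2, 0, 0, 0, 0.0028, -0.0053, 0, 0.2]
}}

```text
time: 8.83
eef_pos: [0.5375, -0.0144, 0.0796]
orientation: [3.141, -0.0, 1.571]
wrist_force: [0.9, -0.4, 4.9]
width: 0.0209
```

Request:
{"api": "jog_arm", "payload": {
  "steps": [0, 0, 0, 0.0006, -0.0014, 0, 0.2, 0, 0, 0, 0.0012, -0.0027, 0, 0.2, 0, 0, 0, 0.0018, -0.0041, 0, 0.2, 0, 0, 0, 0.0024, -0.0055, 0, 0.2]
}}

```text
time: 9.17
eef_pos: [0.5319, -0.0121, 0.0796]
orientation: [3.141, -0.0, 1.571]
wrist_force: [1.5, -1.0, 5.9]
width: 0.0211
```

Request:
{"api": "jog_arm", "payload": {
  "steps": [0, 0, 0, 0.0005, -0.0014, 0, 0.2, 0, 0, 0, 0.001, -0.0028, 0, 0.2, 0, 0, 0, 0.0015, -0.0043, 0, 0.2, 0, 0, 0, 0.0019, -0.0057, 0, 0.2]
}}

```text
time: 9.5
eef_pos: [0.5262, -0.0103, 0.0796]
orientation: [3.141, 0.0, 1.571]
wrist_force: [1.8, -1.5, 5.8]
width: 0.0212
```

```bash
python3 st.py
```

```text
t=9.50 th=1.286 r=0.0737 p=[ 0.5262 -0.0103  0.0796] Ftan=-2.16 Frad=-0.95 Fz=5.81
```

Request:
{"api": "jog_arm", "payload": {
  "steps": [0, 0, 0, 0.0004, -0.0014, 0, 0.2, 0, 0, 0, 0.0008, -0.0029, 0, 0.2, 0, 0, 0, 0.0011, -0.0044, 0, 0.2, 0, 0, 0, 0.0013, -0.0058, 0, 0.2]
}}

```text
time: 9.83
eef_pos: [0.5204, -0.0089, 0.0796]
orientation: [3.141, -0.0, 1.571]
wrist_force: [1.1, -0.7, 6.0]
width: 0.0212
```

Request:
{"api": "jog_arm", "payload": {
  "steps": [0, 0, 0, 0.0003, -0.0015, 0, 0.2, 0, 0, 0, 0.0005, -0.0029, 0, 0.2, 0, 0, 0, 0.0008, -0.0044, 0, 0.2, 0, 0, 0, 0.001, -0.0059, 0, 0.2]
}}

```text
time: 10.17
eef_pos: [0.5145, -0.008, 0.0796]
orientation: [3.141, 0.0, 1.571]
wrist_force: [1.4, -1.5, 6.1]
width: 0.0209
```

Request:
{"api": "jog_arm", "payload": {
  "steps": [0, 0, 0, 0.0002, -0.0015, 0, 0.2, 0, 0, 0, 0.0003, -0.003, 0, 0.2, 0, 0, 0, 0.0004, -0.0045, 0, 0.2, 0, 0, 0, 0.0005, -0.006, 0, 0.2]
}}

```text
time: 10.5
eef_pos: [0.5085, -0.0076, 0.0796]
orientation: [3.141, 0.0, 1.571]
wrist_force: [1.3, -1.8, 5.5]
width: 0.0213
```

Request:
{"api": "jog_arm", "payload": {
  "steps": [0, 0, 0, 0.0001, -0.0015, 0, 0.2, 0, 0, 0, 0.0001, -0.003, 0, 0.2, 0, 0, 0, 0.0001, -0.0045, 0, 0.2, 0, 0, 0, 0, -0.006, 0, 0.2]
}}

```text
time: 10.83
eef_pos: [0.5025, -0.0076, 0.0796]
orientation: [3.141, 0.0, 1.571]
wrist_force: [0.8, -2.1, 5.7]
width: 0.0211
```

```bash
python3 st.py
```

```text
t=10.83 th=1.611 r=0.0735 p=[ 0.5025 -0.0076  0.0796] Ftan=-0.76 Frad=-2.11 Fz=5.65
```

```bash
python3 tab.py 1.607 .02 4 26 | tail -26
```

```text
1.687 [0, 0, 0, -0.0001, -0.0015, 0, 0.2, 0, 0, 0, -0.0002, -0.003, 0, 0.2, 0, 0, 0, -0.0003, -0.0045, 0, 0.2, 0, 0, 0, -0.0005, -0.006, 0, 0.2]
1.767 [0, 0, 0, -0.0002, -0.0015, 0, 0.2, 0, 0, 0, -0.0004, -0.003, 0, 0.2, 0, 0, 0, -0.0007, -0.0045, 0, 0.2, 0, 0, 0, -0.0009, -0.0059, 0, 0.2]
1.847 [0, 0, 0, -0.0003, -0.0015, 0, 0.2, 0, 0, 0, -0.0006, -0.0029, 0, 0.2, 0, 0, 0, -0.001, -0.0044, 0, 0.2, 0, 0, 0, -0.0014, -0.0058, 0, 0.2]
1.927 [0, 0, 0, -0.0004, -0.0014, 0, 0.2, 0, 0, 0, -0.0009, -0.0029, 0, 0.2, 0, 0, 0, -0.0014, -0.0043, 0, 0.2, 0, 0, 0, -0.0019, -0.0057, 0, 0.2]
2.007 [0, 0, 0, -0.0005, -0.0014, 0, 0.2, 0, 0, 0, -0.0011, -0.0028, 0, 0.2, 0, 0, 0, -0.0017, -0.0042, 0, 0.2, 0, 0, 0, -0.0023, -0.0055, 0, 0.2]
2.087 [0, 0, 0, -0.0006, -0.0014, 0, 0.2, 0, 0, 0, -0.0013, -0.0027, 0, 0.2, 0, 0, 0, -0.002, -0.004, 0, 0.2, 0, 0, 0, -0.0027, -0.0053, 0, 0.2]
2.167 [0, 0, 0, -0.0008, -0.0013, 0, 0.2, 0, 0, 0, -0.0015, -0.0026, 0, 0.2, 0, 0, 0, -0.0023, -0.0038, 0, 0.2, 0, 0, 0, -0.0032, -0.0051, 0, 0.2]
2.247 [0, 0, 0, -0.0009, -0.0012, 0, 0.2, 0, 0, 0, -0.0017, -0.0024, 0, 0.2, 
[... 1959 characters left out ...]
0, 0, -0.0015, 0.0002, 0, 0.2, 0, 0, 0, -0.003, 0.0005, 0, 0.2, 0, 0, 0, -0.0044, 0.0008, 0, 0.2, 0, 0, 0, -0.0059, 0.0011, 0, 0.2]
3.447 [0, 0, 0, -0.0015, 0.0003, 0, 0.2, 0, 0, 0, -0.0029, 0.0007, 0, 0.2, 0, 0, 0, -0.0044, 0.0011, 0, 0.2, 0, 0, 0, -0.0058, 0.0016, 0, 0.2]
3.527 [0, 0, 0, -0.0014, 0.0005, 0, 0.2, 0, 0, 0, -0.0028, 0.001, 0, 0.2, 0, 0, 0, -0.0042, 0.0015, 0, 0.2, 0, 0, 0, -0.0056, 0.002, 0, 0.2]
3.607 [0, 0, 0, -0.0014, 0.0006, 0, 0.2, 0, 0, 0, -0.0028, 0.0012, 0, 0.2, 0, 0, 0, -0.0041, 0.0018, 0, 0.2, 0, 0, 0, -0.0055, 0.0025, 0, 0.2]
3.687 [0, 0, 0, -0.0013, 0.0007, 0, 0.2, 0, 0, 0, -0.0027, 0.0014, 0, 0.2, 0, 0, 0, -0.004, 0.0021, 0, 0.2, 0, 0, 0, -0.0052, 0.0029, 0, 0.2]
```

Request:
{"api": "jog_arm", "payload": {
  "steps": [0, 0, 0, -0.0001, -0.0015, 0, 0.2, 0, 0, 0, -0.0003, -0.003, 0, 0.2, 0, 0, 0, -0.0005, -0.0045, 0, 0.2, 0, 0, 0, -0.0007, -0.006, 0, 0.2]
}}

```text
time: 11.17
eef_pos: [0.4966, -0.0082, 0.0796]
orientation: [3.141, -0.0, 1.571]
wrist_force: [1.8, 0.1, 4.9]
width: 0.0213
```

Request:
{"api": "jog_arm", "payload": {
  "steps": [0, 0, 0, -0.0002, -0.0015, 0, 0.2, 0, 0, 0, -0.0004, -0.003, 0, 0.2, 0, 0, 0, -0.0007, -0.0045, 0, 0.2, 0, 0, 0, -0.0009, -0.0059, 0, 0.2]
}}

```text
time: 11.5
eef_pos: [0.4906, -0.0091, 0.0796]
orientation: [3.141, 0.0, 1.571]
wrist_force: [1.1, -1.4, 5.3]
width: 0.0216
```

Request:
{"api": "jog_arm", "payload": {
  "steps": [0, 0, 0, -0.0003, -0.0015, 0, 0.2, 0, 0, 0, -0.0006, -0.0029, 0, 0.2, 0, 0, 0, -0.001, -0.0044, 0, 0.2, 0, 0, 0, -0.0014, -0.0058, 0, 0.2]
}}

```text
time: 11.83
eef_pos: [0.4849, -0.0106, 0.0796]
orientation: [3.141, 0.0, 1.571]
wrist_force: [2.3, -1.6, 5.1]
width: 0.021
```

Request:
{"api": "jog_arm", "payload": {
  "steps": [0, 0, 0, -0.0004, -0.0014, 0, 0.2, 0, 0, 0, -0.0009, -0.0029, 0, 0.2, 0, 0, 0, -0.0014, -0.0043, 0, 0.2, 0, 0, 0, -0.0019, -0.0057, 0, 0.2]
}}

```text
time: 12.17
eef_pos: [0.4792, -0.0125, 0.0796]
orientation: [3.141, 0.0, 1.571]
wrist_force: [2.7, -2.3, 5.2]
width: 0.0209
```

```bash
python3 st.py
```

```text
t=12.17 th=1.937 r=0.0734 p=[ 0.4792 -0.0125  0.0796] Ftan=-1.72 Frad=-3.14 Fz=5.25
```

Request:
{"api": "jog_arm", "payload": {
  "steps": [0, 0, 0, -0.0006, -0.0014, 0, 0.2, 0, 0, 0, -0.0013, -0.0027, 0, 0.2, 0, 0, 0, -0.002, -0.004, 0, 0.2, 0, 0, 0, -0.0027, -0.0053, 0, 0.2]
}}

```text
time: 12.5
eef_pos: [0.4738, -0.0149, 0.0796]
orientation: [3.141, -0.0, 1.571]
wrist_force: [0.3, 1.7, 6.0]
width: 0.0213
```

Request:
{"api": "jog_arm", "payload": {
  "steps": [0, 0, 0, -0.0006, -0.0014, 0, 0.2, 0, 0, 0, -0.0013, -0.0027, 0, 0.2, 0, 0, 0, -0.002, -0.004, 0, 0.2, 0, 0, 0, -0.0027, -0.0053, 0, 0.2]
}}

```text
time: 12.83
eef_pos: [0.4685, -0.0177, 0.0796]
orientation: [3.141, -0.0, 1.571]
wrist_force: [0.6, 0.1, 5.7]
width: 0.0214
```

Request:
{"api": "jog_arm", "payload": {
  "steps": [0, 0, 0, -0.0008, -0.0013, 0, 0.2, 0, 0, 0, -0.0015, -0.0026, 0, 0.2, 0, 0, 0, -0.0023, -0.0038, 0, 0.2, 0, 0, 0, -0.0032, -0.0051, 0, 0.2]
}}

```text
time: 13.17
eef_pos: [0.4634, -0.0209, 0.0796]
orientation: [3.141, -0.0, 1.571]
wrist_force: [1.2, 0.7, 6.3]
width: 0.0211
```

Request:
{"api": "jog_arm", "payload": {
  "steps": [0, 0, 0, -0.0009, -0.0012, 0, 0.2, 0, 0, 0, -0.0017, -0.0024, 0, 0.2, 0, 0, 0, -0.0026, -0.0036, 0, 0.2, 0, 0, 0, -0.0036, -0.0048, 0, 0.2]
}}

```text
time: 13.5
eef_pos: [0.4586, -0.0245, 0.0796]
orientation: [3.141, -0.0, 1.571]
wrist_force: [2.1, 1.4, 5.4]
width: 0.0212
```

```bash
python3 st.py
```

```text
t=13.50 th=2.263 r=0.0734 p=[ 0.4586 -0.0245  0.0796] Ftan=-2.51 Frad=-0.20 Fz=5.43
```

Request:
{"api": "jog_arm", "payload": {
  "steps": [0, 0, 0, -0.001, -0.0012, 0, 0.2, 0, 0, 0, -0.0019, -0.0023, 0, 0.2, 0, 0, 0, -0.0029, -0.0034, 0, 0.2, 0, 0, 0, -0.0039, -0.0045, 0, 0.2]
}}

```text
time: 13.83
eef_pos: [0.4542, -0.0285, 0.0796]
orientation: [3.141, -0.0, 1.571]
wrist_force: [2.0, 1.1, 5.4]
width: 0.0209
```

Request:
{"api": "jog_arm", "payload": {
  "steps": [0, 0, 0, -0.001, -0.0011, 0, 0.2, 0, 0, 0, -0.0021, -0.0021, 0, 0.2, 0, 0, 0, -0.0032, -0.0032, 0, 0.2, 0, 0, 0, -0.0043, -0.0042, 0, 0.2]
}}

```text
time: 14.17
eef_pos: [0.45, -0.0328, 0.0796]
orientation: [3.141, -0.0, 1.571]
wrist_force: [1.3, -0.1, 5.4]
width: 0.0209
```

```bash
python3 st.py
```

```text
t=14.17 th=2.426 r=0.0735 p=[ 0.45   -0.0328  0.0796] Ftan=-0.72 Frad=-1.05 Fz=5.44
```

Request:
{"api": "jog_arm", "payload": {
  "steps": [0, 0, 0, -0.0011, -0.001, 0, 0.2, 0, 0, 0, -0.0023, -0.002, 0, 0.2, 0, 0, 0, -0.0034, -0.0029, 0, 0.2, 0, 0, 0, -0.0046, -0.0038, 0, 0.2]
}}

```text
time: 14.5
eef_pos: [0.4462, -0.0374, 0.0796]
orientation: [3.141, -0.0, 1.571]
wrist_force: [1.3, -0.1, 5.0]
width: 0.0212
```

Request:
{"api": "jog_arm", "payload": {
  "steps": [0, 0, 0, -0.0012, -0.0009, 0, 0.2, 0, 0, 0, -0.0024, -0.0018, 0, 0.2, 0, 0, 0, -0.0036, -0.0026, 0, 0.2, 0, 0, 0, -0.0049, -0.0035, 0, 0.2]
}}

```text
time: 14.83
eef_pos: [0.4428, -0.0423, 0.0796]
orientation: [3.141, -0.0, 1.571]
wrist_force: [3.7, -0.7, 5.5]
width: 0.021
```

Request:
{"api": "jog_arm", "payload": {
  "steps": [0, 0, 0, -0.0013, -0.0008, 0, 0.2, 0, 0, 0, -0.0026, -0.0016, 0, 0.2, 0, 0, 0, -0.0038, -0.0023, 0, 0.2, 0, 0, 0, -0.0052, -0.0031, 0, 0.2]
}}

```text
time: 15.17
eef_pos: [0.4397, -0.0476, 0.0796]
orientation: [3.14, 0.0, 1.571]
wrist_force: [4.6, -1.2, 3.9]
width: 0.0212
```

```bash
python3 st.py
```

```text
t=15.17 th=2.672 r=0.0738 p=[ 0.4397 -0.0476  0.0796] Ftan=-1.05 Frad=-4.64 Fz=3.86
```

Request:
{"api": "jog_arm", "payload": {
  "steps": [0, 0, 0, -0.0013, -0.0005, 0, 0.2, 0, 0, 0, -0.0027, -0.001, 0, 0.2, 0, 0, 0, -0.0041, -0.0014, 0, 0.2, 0, 0, 0, -0.0055, -0.0019, 0, 0.2]
}}

```text
time: 15.5
eef_pos: [0.4373, -0.0529, 0.0795]
orientation: [-3.141, -0.001, 1.571]
wrist_force: [-1.8, 1.3, 9.4]
width: 0.0211
```

Request:
{"api": "jog_arm", "payload": {
  "steps": [0, 0, 0, -0.0014, -0.0006, 0, 0.2, 0, 0, 0, -0.0028, -0.0012, 0, 0.2, 0, 0, 0, -0.0042, -0.0017, 0, 0.2, 0, 0, 0, -0.0056, -0.0022, 0, 0.2]
}}

```text
time: 15.83
eef_pos: [0.4351, -0.0585, 0.0795]
orientation: [-3.141, -0.001, 1.571]
wrist_force: [-2.6, 1.3, 9.1]
width: 0.0211
```

Request:
{"api": "jog_arm", "payload": {
  "steps": [0, 0, 0, -0.0014, -0.0005, 0, 0.2, 0, 0, 0, -0.0029, -0.0009, 0, 0.2, 0, 0, 0, -0.0043, -0.0013, 0, 0.2, 0, 0, 0, -0.0057, -0.0017, 0, 0.2]
}}

```text
time: 16.17
eef_pos: [0.4335, -0.0643, 0.0796]
orientation: [-3.141, -0.0, 1.571]
wrist_force: [-0.2, 0.9, 8.5]
width: 0.0208
```

```bash
python3 st.py
```

```text
t=16.17 th=2.913 r=0.0739 p=[ 0.4335 -0.0643  0.0796] Ftan=-0.81 Frad=0.44 Fz=8.52
```

Request:
{"api": "jog_arm", "payload": {
  "steps": [0, 0, 0, -0.0015, -0.0004, 0, 0.2, 0, 0, 0, -0.0029, -0.0007, 0, 0.2, 0, 0, 0, -0.0044, -0.001, 0, 0.2, 0, 0, 0, -0.0059, -0.0013, 0, 0.2]
}}

```text
time: 16.5
eef_pos: [0.4322, -0.0702, 0.0796]
orientation: [-3.142, -0.0, 1.571]
wrist_force: [-0.8, 0.6, 8.0]
width: 0.021
```

Request:
{"api": "jog_arm", "payload": {
  "steps": [0, 0, 0, -0.0015, -0.0002, 0, 0.2, 0, 0, 0, -0.003, -0.0005, 0, 0.2, 0, 0, 0, -0.0045, -0.0006, 0, 0.2, 0, 0, 0, -0.0059, -0.0008, 0, 0.2]
}}

```text
time: 16.83
eef_pos: [0.4315, -0.0761, 0.0796]
orientation: [3.142, -0.0, 1.571]
wrist_force: [0.9, 0.4, 7.5]
width: 0.0212
```

Request:
{"api": "jog_arm", "payload": {
  "steps": [0, 0, 0, -0.0015, -0.0001, 0, 0.2, 0, 0, 0, -0.003, -0.0002, 0, 0.2, 0, 0, 0, -0.0045, -0.0002, 0, 0.2, 0, 0, 0, -0.006, -0.0001, 0, 0.2]
}}

```text
time: 17.17
eef_pos: [0.4312, -0.0821, 0.0795]
orientation: [-3.141, -0.0, 1.571]
wrist_force: [-3.1, 1.2, 8.9]
width: 0.0209
```

```bash
python3 st.py
```

```text
t=17.17 th=-3.127 r=0.0743 p=[ 0.4312 -0.0821  0.0795] Ftan=-1.26 Frad=3.03 Fz=8.93
```

Radial load fine; continue from 3.127.

Request:
{"api": "jog_arm", "payload": {
  "steps": [0, 0, 0, -0.0015, 0, 0, 0.2, 0, 0, 0, -0.003, 0, 0, 0.2, 0, 0, 0, -0.0045, 0, 0, 0.2, 0, 0, 0, -0.006, 0.0001, 0, 0.2]
}}

```text
time: 17.5
eef_pos: [0.4314, -0.0881, 0.0796]
orientation: [-3.141, -0.0, 1.571]
wrist_force: [-0.8, 1.9, 9.4]
width: 0.0211
```

Request:
{"api": "jog_arm", "payload": {
  "steps": [0, 0, 0, -0.0015, 0.0001, 0, 0.2, 0, 0, 0, -0.003, 0.0003, 0, 0.2, 0, 0, 0, -0.0045, 0.0004, 0, 0.2, 0, 0, 0, -0.006, 0.0006, 0, 0.2]
}}

```text
time: 17.83
eef_pos: [0.432, -0.0941, 0.0795]
orientation: [-3.141, -0.001, 1.571]
wrist_force: [-0.9, 3.9, 9.0]
width: 0.0211
```

Request:
{"api": "jog_arm", "payload": {
  "steps": [0, 0, 0, -0.0015, 0.0002, 0, 0.2, 0, 0, 0, -0.003, 0.0005, 0, 0.2, 0, 0, 0, -0.0044, 0.0008, 0, 0.2, 0, 0, 0, -0.0059, 0.0011, 0, 0.2]
}}

```text
time: 18.17
eef_pos: [0.4331, -0.0994, 0.0795]
orientation: [-3.141, -0.002, 1.571]
wrist_force: [-2.1, 8.7, 10.5]
width: 0.0209
```

```bash
python3 st.py; python3 tab.py 3.367 .02 4 12
```

```text
t=18.17 th=-2.893 r=0.0747 p=[ 0.4331 -0.0994  0.0795] Ftan=-8.95 Frad=-0.10 Fz=10.52
3.447 [0, 0, 0, -0.0015, 0.0003, 0, 0.2, 0, 0, 0, -0.0029, 0.0007, 0, 0.2, 0, 0, 0, -0.0044, 0.0011, 0, 0.2, 0, 0, 0, -0.0058, 0.0016, 0, 0.2]
3.527 [0, 0, 0, -0.0014, 0.0005, 0, 0.2, 0, 0, 0, -0.0028, 0.001, 0, 0.2, 0, 0, 0, -0.0042, 0.0015, 0, 0.2, 0, 0, 0, -0.0056, 0.002, 0, 0.2]
3.607 [0, 0, 0, -0.0014, 0.0006, 0, 0.2, 0, 0, 0, -0.0028, 0.0012, 0, 0.2, 0, 0, 0, -0.0041, 0.0018, 0, 0.2, 0, 0, 0, -0.0055, 0.0025, 0, 0.2]
3.687 [0, 0, 0, -0.0013, 0.0007, 0, 0.2, 0, 0, 0, -0.0027, 0.0014, 0, 0.2, 0, 0, 0, -0.004, 0.0021, 0, 0.2, 0, 0, 0, -0.0052, 0.0029, 0, 0.2]
3.767 [0, 0, 0, -0.0013, 0.0008, 0, 0.2, 0, 0, 0, -0.0025, 0.0016, 0, 0.2, 0, 0, 0, -0.0038, 0.0024, 0, 0.2, 0, 0, 0, -0.005, 0.0033, 0, 0.2]
3.847 [0, 0, 0, -0.0012, 0.0009, 0, 0.2, 0, 0, 0, -0.0024, 0.0018, 0, 0.2, 0, 0, 0, -0.0036, 0.0027, 0, 0.2, 0, 0, 0, -0.0047, 0.0037, 0, 0.2]
3.927 [0, 0, 0, -0.0011, 0.001, 0, 0.2, 0, 0, 0, -0.0022, 0.002, 0, 0.2, 0, 0, 0, -0.0033, 0.003, 0, 0.2, 0, 0, 0, -0.0044, 0.0041, 0, 0.2]
4.007 [0, 0, 0, -0.001, 0.0011, 0, 0.2, 0, 0, 0, -0.0021, 0.0022, 0, 0.2, 0, 0, 0, -0.0031, 0.0033, 0, 0.2, 0, 0, 0, -0.0041, 0.0044, 0, 0.2]
4.087 [0, 0, 0, -0.001, 0.0012, 0, 0.2, 0, 0, 0, -0.0019, 0.0023, 0, 0.2, 0, 0, 0, -0.0028, 0.0035, 0, 0.2, 0, 0, 0, -0.0037, 0.0047, 0, 0.2]
4.167 [0, 0, 0, -0.0009, 0.0012, 0, 0.2, 0, 0, 0, -0.0017, 0.0025, 0, 0.2, 0, 0, 0, -0.0025, 0.0037, 0, 0.2, 0, 0, 0, -0.0033, 0.005, 0, 0.2]
4.247 [0, 0, 0, -0.0008, 0.0013, 0, 0.2, 0, 0, 0, -0.0015, 0.0026, 0, 0.2, 0, 0, 0, -0.0022, 0.0039, 0, 0.2, 0, 0, 0, -0.0029, 0.0052, 0, 0.2]
4.327 [0, 0, 0, -0.0007, 0.0013, 0, 0.2, 0, 0, 0, -0.0013, 0.0027, 0, 0.2, 0, 0, 0, -0.0019, 0.0041, 0, 0.2, 0, 0, 0, -0.0025, 0.0055, 0, 0.2]
```

Drag has risen (1.3 → 4 → 9 N) around y = −0.094 to −0.099. Finer sampling from here.

Request:
{"api": "jog_arm", "payload": {
  "steps": [0, 0, 0, -0.0015, 0.0003, 0, 0.2, 0, 0, 0, -0.0029, 0.0007, 0, 0.2]
}}

```text
time: 18.33
eef_pos: [0.4338, -0.1024, 0.0795]
orientation: [-3.141, -0.002, 1.571]
wrist_force: [-1.5, 6.3, 10.9]
width: 0.021
```

Request:
{"api": "jog_arm", "payload": {
  "steps": [0, 0, 0, -0.0015, 0.0004, 0, 0.2, 0, 0, 0, -0.0029, 0.0009, 0, 0.2]
}}

```text
time: 18.5
eef_pos: [0.4347, -0.1054, 0.0795]
orientation: [-3.141, -0.001, 1.571]
wrist_force: [-1.4, 5.1, 10.2]
width: 0.021
```

Request:
{"api": "jog_arm", "payload": {
  "steps": [0, 0, 0, -0.0014, 0.0005, 0, 0.2, 0, 0, 0, -0.0028, 0.001, 0, 0.2]
}}

```text
time: 18.67
eef_pos: [0.4357, -0.1083, 0.0796]
orientation: [-3.141, -0.001, 1.571]
wrist_force: [-1.9, 4.6, 9.1]
width: 0.0212
```

Request:
{"api": "jog_arm", "payload": {
  "steps": [0, 0, 0, -0.0014, 0.0005, 0, 0.2, 0, 0, 0, -0.0028, 0.001, 0, 0.2]
}}

```text
time: 18.83
eef_pos: [0.4369, -0.1114, 0.0796]
orientation: [3.141, -0.0, 1.571]
wrist_force: [0.1, 1.7, 8.0]
width: 0.0216
```

Request:
{"api": "jog_arm", "payload": {
  "steps": [0, 0, 0, -0.0014, 0.0006, 0, 0.2, 0, 0, 0, -0.0028, 0.0012, 0, 0.2]
}}

```text
time: 19.0
eef_pos: [0.4381, -0.1142, 0.0796]
orientation: [3.141, -0.0, 1.571]
wrist_force: [0.7, 1.8, 8.2]
width: 0.0209
```

```bash
python3 st.py
```

```text
t=19.00 th=-2.684 r=0.0751 p=[ 0.4381 -0.1142  0.0796] Ftan=-1.37 Frad=-1.41 Fz=8.24
```

```bash
python3 tab.py 3.607 -.02 2 10
```

```text
3.567 [0, 0, 0, 0.0013, -0.0007, 0, 0.2, 0, 0, 0, 0.0027, -0.0013, 0, 0.2]
3.527 [0, 0, 0, 0.0014, -0.0006, 0, 0.2, 0, 0, 0, 0.0028, -0.0012, 0, 0.2]
3.487 [0, 0, 0, 0.0014, -0.0005, 0, 0.2, 0, 0, 0, 0.0028, -0.0011, 0, 0.2]
3.447 [0, 0, 0, 0.0014, -0.0005, 0, 0.2, 0, 0, 0, 0.0028, -0.001, 0, 0.2]
3.407 [0, 0, 0, 0.0014, -0.0004, 0, 0.2, 0, 0, 0, 0.0029, -0.0008, 0, 0.2]
3.367 [0, 0, 0, 0.0015, -0.0004, 0, 0.2, 0, 0, 0, 0.0029, -0.0007, 0, 0.2]
3.327 [0, 0, 0, 0.0015, -0.0003, 0, 0.2, 0, 0, 0, 0.0029, -0.0006, 0, 0.2]
3.287 [0, 0, 0, 0.0015, -0.0003, 0, 0.2, 0, 0, 0, 0.003, -0.0005, 0, 0.2]
3.247 [0, 0, 0, 0.0015, -0.0002, 0, 0.2, 0, 0, 0, 0.003, -0.0004, 0, 0.2]
3.207 [0, 0, 0, 0.0015, -0.0001, 0, 0.2, 0, 0, 0, 0.003, -0.0003, 0, 0.2]
```

Request:
{"api": "jog_arm", "payload": {
  "steps": [0, 0, 0, -0.0013, 0.0006, 0, 0.2, 0, 0, 0, -0.0026, 0.0013, 0, 0.2]
}}

```text
time: 19.17
eef_pos: [0.4394, -0.1168, 0.0796]
orientation: [3.141, -0.0, 1.571]
wrist_force: [-0.3, 1.1, 7.6]
width: 0.0213
```

Request:
{"api": "jog_arm", "payload": {
  "steps": [0, 0, 0, 0.0013, -0.0007, 0, 0.2, 0, 0, 0, 0.0027, -0.0013, 0, 0.2]
}}

```text
time: 19.33
eef_pos: [0.4382, -0.1143, 0.0796]
orientation: [3.141, 0.0, 1.571]
wrist_force: [1.6, -0.0, 6.9]
width: 0.0213
```

Request:
{"api": "jog_arm", "payload": {
  "steps": [0, 0, 0, 0.0014, -0.0006, 0, 0.2, 0, 0, 0, 0.0028, -0.0012, 0, 0.2]
}}

```text
time: 19.5
eef_pos: [0.4369, -0.1114, 0.0795]
orientation: [3.141, 0.0, 1.571]
wrist_force: [1.8, -1.2, 6.4]
width: 0.0211
```

Request:
{"api": "jog_arm", "payload": {
  "steps": [0, 0, 0, 0.0014, -0.0005, 0, 0.2]
}}

```text
time: 19.58
eef_pos: [0.4364, -0.11, 0.0796]
orientation: [3.141, 0.0, 1.571]
wrist_force: [0.6, -3.2, 6.5]
width: 0.0207
```

Request:
{"api": "jog_arm", "payload": {
  "steps": [0, 0, 0, 0.0014, -0.0005, 0, 0.2]
}}

```text
time: 19.67
eef_pos: [0.436, -0.1089, 0.0796]
orientation: [3.141, 0.001, 1.571]
wrist_force: [3.0, -7.5, 3.9]
width: 0.0212
```

Request:
{"api": "jog_arm", "payload": {
  "steps": [0, 0, 0, 0.0014, -0.0005, 0, 0.2]
}}

```text
time: 19.75
eef_pos: [0.4355, -0.1078, 0.0796]
orientation: [3.141, 0.002, 1.571]
wrist_force: [3.8, -8.2, 4.0]
width: 0.0212
```

Request:
{"api": "jog_arm", "payload": {
  "steps": [0, 0, 0, 0.0014, -0.0005, 0, 0.2]
}}

```text
time: 19.83
eef_pos: [0.4351, -0.1064, 0.0796]
orientation: [3.141, 0.002, 1.571]
wrist_force: [3.9, -8.3, 4.7]
width: 0.0212
```

Request:
{"api": "jog_arm", "payload": {
  "steps": [0, 0, 0, 0.0014, -0.0005, 0, 0.2]
}}

```text
time: 19.92
eef_pos: [0.4346, -0.105, 0.0796]
orientation: [3.141, 0.002, 1.571]
wrist_force: [4.1, -7.0, 4.0]
width: 0.0209
```

Request:
{"api": "jog_arm", "payload": {
  "steps": [0, 0, 0, 0.0014, -0.0004, 0, 0.2]
}}

```text
time: 20.0
eef_pos: [0.4342, -0.1036, 0.0796]
orientation: [3.141, 0.002, 1.571]
wrist_force: [3.4, -7.7, 4.9]
width: 0.021
```

Request:
{"api": "jog_arm", "payload": {
  "steps": [0, 0, 0, 0.0015, -0.0004, 0, 0.2, 0, 0, 0, 0.0029, -0.0007, 0, 0.2]
}}

```text
time: 20.17
eef_pos: [0.4334, -0.1006, 0.0796]
orientation: [3.141, 0.001, 1.571]
wrist_force: [2.4, -6.1, 6.1]
width: 0.0208
```

Request:
{"api": "jog_arm", "payload": {
  "steps": [0, 0, 0, 0.0015, -0.0003, 0, 0.2, 0, 0, 0, 0.0029, -0.0006, 0, 0.2]
}}

```text
time: 20.33
eef_pos: [0.4327, -0.0976, 0.0796]
orientation: [3.141, 0.001, 1.571]
wrist_force: [0.8, -4.7, 6.1]
width: 0.021
```

Request:
{"api": "jog_arm", "payload": {
  "steps": [0, 0, 0, 0.0015, -0.0003, 0, 0.2, 0, 0, 0, 0.003, -0.0005, 0, 0.2]
}}

```text
time: 20.5
eef_pos: [0.4321, -0.0945, 0.0796]
orientation: [3.141, 0.001, 1.571]
wrist_force: [-0.5, -2.6, 8.0]
width: 0.0209
```

Request:
{"api": "jog_arm", "payload": {
  "steps": [0, 0, 0, 0.0015, -0.0002, 0, 0.2, 0, 0, 0, 0.003, -0.0004, 0, 0.2]
}}

```text
time: 20.67
eef_pos: [0.4317, -0.0912, 0.0795]
orientation: [-3.142, 0.0, 1.571]
wrist_force: [-0.5, -0.5, 6.2]
width: 0.0211
```

```bash
python3 st.py
```

```text
t=20.67 th=-3.004 r=0.0745 p=[ 0.4317 -0.0912  0.0795] Ftan=0.43 Frad=0.59 Fz=6.24
```

Request:
{"api": "jog_arm", "payload": {
  "steps": [0, 0, 0, -0.0015, 0.0002, 0, 0.2]
}}

```text
time: 20.75
eef_pos: [0.4318, -0.0923, 0.0795]
orientation: [-3.141, -0.0, 1.571]
wrist_force: [-0.5, 1.3, 9.0]
width: 0.0213
```

Request:
{"api": "jog_arm", "payload": {
  "steps": [0, 0, 0, -0.0015, 0.0002, 0, 0.2]
}}

```text
time: 20.83
eef_pos: [0.432, -0.0939, 0.0795]
orientation: [-3.142, -0.0, 1.572]
wrist_force: [-1.4, 3.9, 8.5]
width: 0.0212
```

Request:
{"api": "jog_arm", "payload": {
  "steps": [0, 0, 0, -0.0015, 0.0003, 0, 0.2]
}}

```text
time: 20.92
eef_pos: [0.4322, -0.0952, 0.0795]
orientation: [-3.141, -0.001, 1.571]
wrist_force: [-3.7, 9.3, 10.4]
width: 0.0212
```

Request:
{"api": "jog_arm", "payload": {
  "steps": [0, 0, 0, -0.0015, 0.0003, 0, 0.2]
}}

```text
time: 21.0
eef_pos: [0.4325, -0.0965, 0.0795]
orientation: [-3.141, -0.002, 1.571]
wrist_force: [-3.0, 8.9, 11.0]
width: 0.021
```

Request:
{"api": "jog_arm", "payload": {
  "steps": [0, 0, 0, -0.0015, 0.0003, 0, 0.2]
}}

```text
time: 21.08
eef_pos: [0.4328, -0.098, 0.0795]
orientation: [-3.141, -0.002, 1.571]
wrist_force: [-2.4, 8.4, 11.5]
width: 0.0212
```

Request:
{"api": "jog_arm", "payload": {
  "steps": [0, 0, 0, -0.0015, 0.0004, 0, 0.2]
}}

```text
time: 21.17
eef_pos: [0.4331, -0.0995, 0.0795]
orientation: [-3.141, -0.002, 1.571]
wrist_force: [-4.0, 7.5, 12.2]
width: 0.0212
```

```bash
python3 st.py
```

```text
t=21.17 th=-2.891 r=0.0747 p=[ 0.4331 -0.0995  0.0795] Ftan=-8.28 Frad=2.06 Fz=12.16
```

Request:
{"api": "jog_arm", "payload": {
  "steps": [0, 0, 0, -0.0013, 0.0004, 0, 0.2, 0, 0, 0, -0.0023, 0.0007, 0, 0.2, 0, 0, 0, -0.0023, 0.0007, 0, 0.2, 0, 0, 0, -0.0023, 0.0007, 0, 0.2, 0, 0, 0, -0.0023, 0.0007, 0, 0.2, 0, 0, 0, -0.0023, 0.0007, 0, 0.2]
}}

```text
time: 21.67
eef_pos: [0.4339, -0.1026, 0.0795]
orientation: [-3.141, 0.0, 1.571]
wrist_force: [-1.5, -2.3, 8.1]
width: 0.0212
```

Request:
{"api": "jog_arm", "payload": {
  "steps": [0, 0, 0, 0.0005, -0.0001, 0, 0.2, 0, 0, 0, 0.0005, -0.0001, 0, 0.2, 0, 0, 0, 0.0005, -0.0001, 0, 0.2, 0, 0, 0, 0.0005, -0.0001, 0, 0.2]
}}

```text
time: 22.0
eef_pos: [0.4339, -0.1023, 0.0796]
orientation: [-3.141, 0.001, 1.571]
wrist_force: [-1.1, -4.1, 7.4]
width: 0.0212
```

Request:
{"api": "jog_arm", "payload": {
  "steps": [0, 0, 0, 0.0005, -0.0001, 0, 0.27, 0, 0, 0, 0.0005, -0.0001, 0, 0.35, 0, 0, 0, 0.0005, -0.0001, 0, 0.5, 0, 0, 0, 0.0005, -0.0001, 0, 0.5, 0, 0, 0, 0.0005, -0.0001, 0, 0.5]
}}

```text
time: 22.42
eef_pos: [0.4337, -0.1014, 0.079]
orientation: [-3.141, -0.0, 1.571]
wrist_force: [0.8, 0.2, -0.5]
width: 0.0422
```

```bash
python3 - <<'E'
from h import *
s=manip.get_state(); print(s['time'],s['eef_pos'],s['wrist_force'],s['width'])
snap('wrist','w4.png')
E
```

```text
22.4167 [ 0.43372502 -0.10140648  0.07903894] [ 0.84098657  0.18101625 -0.54828401] 0.04223479508342419
```

View pics/w4.png

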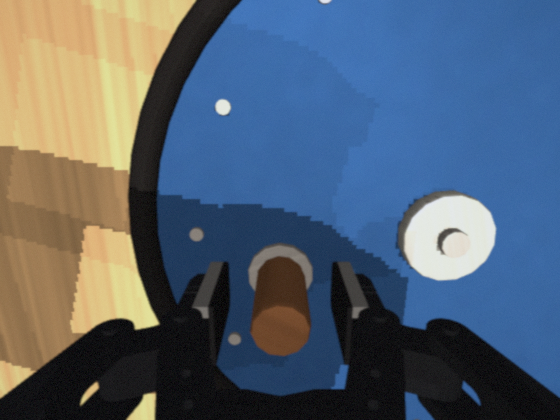

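Request:
{"api": "jog_arm", "payload": {
  "steps": [0, 0, 0, 0, 0, -0.02, 0.5, 0, 0, 0, 0, 0, -0.06, 0.5, 0, 0, 0, 0, 0, -0.1, 0.4, 0, 0, 0, -0.02, 0.03, -0.13, 0.2, 0, 0, 0, -0.045, 0.06, -0.141, 0, 0, 0, 0, -0.065, 0.077, -0.141, 0, 0, 0, 0, -0.068, 0.077, -0.141, 0, 0, 0, 0, -0.068, 0.077, -0.141, 0, 0, 0, 0, -0.068, 0.077, -0.141, 0]
}}

```text
time: 23.22
eef_pos: [0.5105, -0.1692, 0.2197]
orientation: [-3.14, -0.001, 1.571]
wrist_force: [0.8, 1.4, -0.7]
width: -0.0001
```

```bash
cat > pl.py <<'E'
from h import *
import sys
from scipy.optimize import least_squares
for n in ['wrist','top','scene']:
    c=snap(n,n+sys.argv[1]+'.png')
    for l,z in [('plunger_top',.112),('block_arm',.09),('crank_grip',.085)]:
        for r in manip.place_of(n,l)[:2]: print(n,l,np.round(r['position'],1),round(r['confidence'],2),np.round(atz(c,r['position'],z),4))
s=manip.get_state(); print(s['time'],s['eef_pos'],s['wrist_force'],s['width'])
E
python3 pl.py 5
python3 - <<'E'
import numpy as np
from scipy.optimize import least_squares
P=np.array([[.5653,-.0364],[.5614,-.0318],[.5571,-.0275],[.5375,-.0144],[.5319,-.0121],[.5204,-.0089],[.5085,-.0076],[.4966,-.0082],[.4849,-.0106],[.4685,-.0177],[.4586,-.0245],[.45,-.0328],[.4462,-.0374],[.4335,-.0643],[.4315,-.0761],[.4314,-.0881],[.4338,-.1024],[.4381,-.1142]])
f=lambda q:np.hypot(P[:,0]-q[0],P[:,1]-q[1])-.075
r=least_squares(f,[.506,-.082]);print(r.x,abs(r.fun).max())
E
```

```text
top plunger_top [360.3 226.2] 0.7 [ 0.5049 -0.2401  0.112 ]
top plunger_top [356.3 223.4] 0.42 [ 0.5134 -0.2283  0.112 ]
top block_arm [358.8 228.1] 0.77 [ 0.502 -0.239  0.09 ]
scene plunger_top [240.9 159.5] 0.62 [ 0.5065 -0.221   0.112 ]
scene block_arm [237.5 167.9] 0.68 [ 0.5253 -0.219   0.09  ]
scene block_arm [272.7 206.7] 0.47 [ 0.5608 -0.0308  0.09  ]
scene crank_grip [284.9 172.1] 0.59 [ 0.4325 -0.1017  0.085 ]
23.8167 [ 0.51091062 -0.16940651  0.22036194] [-0.28957509 -0.38342909 -0.19833255] -0.0003119960796935219
[ 0.50616322 -0.0825453 ] 8.114748188102483e-05
```

View pics/wrist5.png

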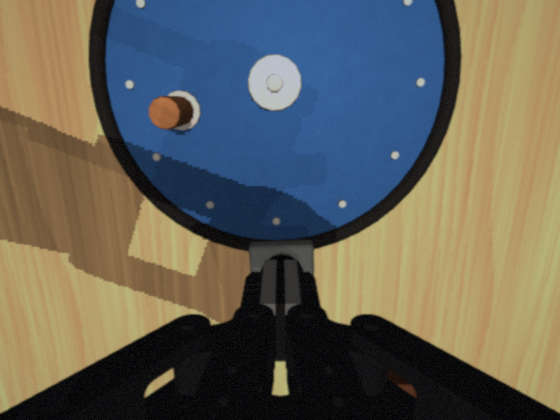

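```bash
python3 - <<'E'
from h import *
c=manip.camera('wrist')
for px,z in [((274.5,82),.069),((251,241),.09),((313,241),.09),((282,241),.09)]: print(px,np.round(atz(c,px,z),4))
E
python3 - <<'E'
import cv2
i=cv2.imread('pics/top5.png');cv2.imwrite('pics/top5c.png',cv2.resize(i[170:290,250:390],None,fx=5,fy=5,interpolation=cv2.INTER_CUBIC))
i=cv2.imread('pics/scene5.png');cv2.imwrite('pics/scene5c.png',cv2.resize(i[120:240,190:330],None,fx=5,fy=5,interpolation=cv2.INTER_CUBIC))
E
```

```text
(274.5, 82) [ 0.5071 -0.0837  0.069 ]
(251, 241) [ 0.4892 -0.1987  0.09  ]
(313, 241) [ 0.5362 -0.1986  0.09  ]
(282, 241) [ 0.5127 -0.1986  0.09  ]
```

View pics/scene5c.png

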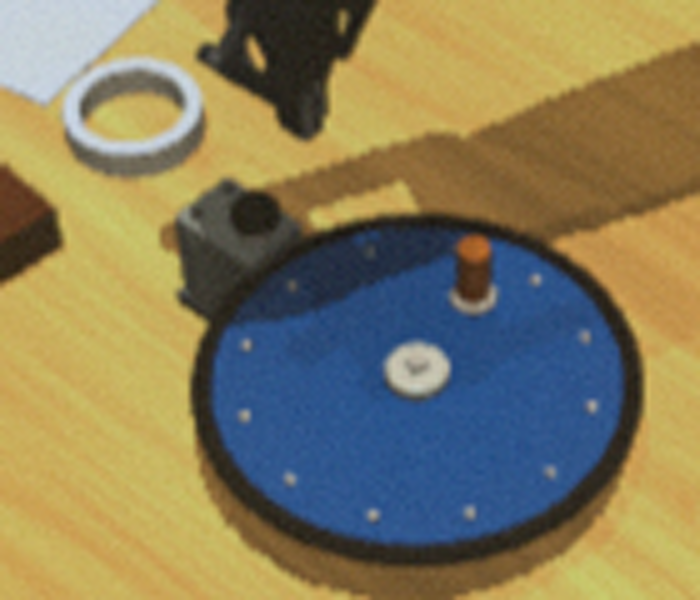

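Request:
{"api": "jog_arm", "payload": {
  "steps": [0, 0, 0, -0.02, 0.001, 0, 0, 0, 0, 0, -0.048, 0.002, 0, 0, 0, 0, 0, -0.048, 0.002, 0.03, 0, 0, 0, 0, -0.048, 0.002, 0.06, 0, 0, 0, 0, -0.048, 0.002, 0.08, 0, 0, 0, 0, -0.048, 0.002, 0.092, 0, 0, 0, 0, -0.048, 0.002, 0.092, 0, 0, 0, 0, -0.048, 0.002, 0.092, 0, 0, 0, 0, -0.048, 0.002, 0.092, 0]
}}

```text
time: 24.62
eef_pos: [0.5136, -0.2177, 0.13]
orientation: [3.14, 0.001, 1.571]
wrist_force: [-0.3, 0.2, 0.9]
width: -0.0002
```

```bash
python3 - <<'E'
from h import *
s=manip.get_state(); print(s['time'],s['eef_pos'],s['wrist_force'],s['width'])
c=snap('wrist','w6.png')
c=snap('scene','s6.png');i=cv2.imread('pics/s6.png');cv2.imwrite('pics/s6c.png',cv2.resize(i[120:240,190:330],None,fx=5,fy=5,interpolation=cv2.INTER_CUBIC))
E
```

```text
24.6167 [ 0.5135967  -0.21767871  0.13000937] [-0.27108947  0.23287462  0.9382397 ] -0.0001644447818306614
```

View pics/s6c.png

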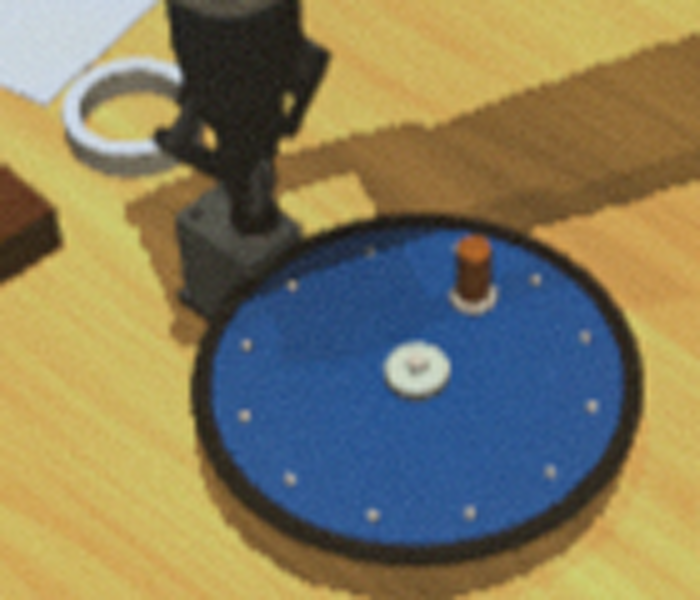

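View pics/w6.png

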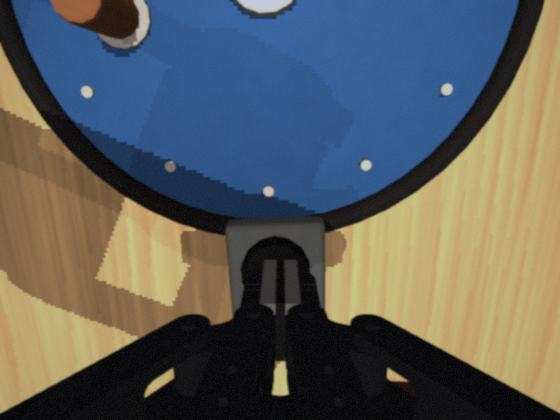

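Request:
{"api": "jog_arm", "payload": {
  "steps": [0, 0, 0, 0, -0.001, 0.002, 0, 0, 0, 0, 0, -0.001, 0.004, 0, 0, 0, 0, 0, -0.001, 0.004, 0]
}}

```text
time: 24.97
eef_pos: [0.5119, -0.2174, 0.1242]
orientation: [-3.142, 0.0, 1.571]
wrist_force: [0.6, 0.6, 0.2]
width: 0.0001
```

Request:
{"api": "jog_arm", "payload": {
  "steps": [0, 0, 0, 0, 0, 0.001, 0, 0, 0, 0, 0, 0, 0.002, 0, 0, 0, 0, 0, 0, 0.002, 0]
}}

```text
time: 25.22
eef_pos: [0.512, -0.2175, 0.1222]
orientation: [3.142, -0.0, 1.571]
wrist_force: [-0.1, -0.3, 1.9]
width: 0.0002
```

Request:
{"api": "jog_arm", "payload": {
  "steps": [0, 0, 0, 0, 0, 0.0005, 0, 0, 0, 0, 0, 0, 0.001, 0, 0, 0, 0, 0, 0, 0.001, 0]
}}

```text
time: 25.47
eef_pos: [0.512, -0.2175, 0.1213]
orientation: [3.142, 0.0, 1.571]
wrist_force: [0.5, 0.1, 0.5]
width: -0.0003
```

Request:
{"api": "jog_arm", "payload": {
  "steps": [0, 0, 0, 0, 0, 0.0005, 0, 0, 0, 0, 0, 0, 0.001, 0, 0, 0, 0, 0, 0, 0.001, 0, 0, 0, 0, 0, 0, 0.001, 0]
}}

```text
time: 25.8
eef_pos: [0.512, -0.2175, 0.1203]
orientation: [3.142, 0.0, 1.571]
wrist_force: [0.1, 0.2, 1.9]
width: 0.0001
```

Request:
{"api": "jog_arm", "payload": {
  "steps": [0, 0, 0, 0, 0, 0.0005, 0, 0, 0, 0, 0, 0, 0.001, 0, 0, 0, 0, 0, 0, 0.001, 0, 0, 0, 0, 0, 0, 0.001, 0]
}}

```text
time: 26.13
eef_pos: [0.512, -0.2175, 0.1194]
orientation: [3.141, 0.0, 1.571]
wrist_force: [-0.1, -0.8, 1.4]
width: 0.0
```

Request:
{"api": "jog_arm", "payload": {
  "steps": [0, 0, 0, 0, 0, 0.0005, 0, 0, 0, 0, 0, 0, 0.0005, 0, 0, 0, 0, 0, 0, 0.0005, 0, 0, 0, 0, 0, 0, 0.0005, 0]
}}

```text
time: 26.47
eef_pos: [0.512, -0.2175, 0.1188]
orientation: [3.142, -0.0, 1.571]
wrist_force: [-0.7, 0.1, 2.1]
width: 0.0002
```

```bash
python3 - <<'E'
from h import *
s=manip.get_state(); print(s['eef_pos'],s['wrist_force'])
E
```

```text
[ 0.51195703 -0.21748246  0.11877736] [-0.69097571  0.0609937   2.12839859]
```

Request:
{"api": "jog_arm", "payload": {
  "steps": [0, 0, 0, 0, 0, 0.0005, 0, 0, 0, 0, 0, 0, 0.0005, 0, 0, 0, 0, 0, 0, 0.0005, 0]
}}

```text
time: 26.72
eef_pos: [0.512, -0.2175, 0.1182]
orientation: [3.142, 0.0, 1.571]
wrist_force: [1.3, 0.3, 2.4]
width: -0.0003
```

Request:
{"api": "jog_arm", "payload": {
  "steps": [0, 0, 0, 0, 0, 0.0005, 0, 0, 0, 0, 0, 0, 0.0005, 0, 0, 0, 0, 0, 0, 0.0005, 0]
}}

```text
time: 26.97
eef_pos: [0.512, -0.2175, 0.1178]
orientation: [-3.142, 0.0, 1.571]
wrist_force: [0.8, 0.3, 1.5]
width: -0.0003
```

Request:
{"api": "jog_arm", "payload": {
  "steps": [0, 0, 0, 0, 0, 0.0005, 0, 0, 0, 0, 0, 0, 0.0005, 0, 0, 0, 0, 0, 0, 0.0005, 0]
}}

```text
time: 27.22
eef_pos: [0.512, -0.2175, 0.1174]
orientation: [3.141, 0.0, 1.571]
wrist_force: [-0.0, 0.5, 4.3]
width: 0.0004
```

Request:
{"api": "jog_arm", "payload": {
  "steps": [0, 0, 0, 0, 0, 0.0005, 0, 0, 0, 0, 0, 0, 0.0005, 0, 0, 0, 0, 0, 0, 0.0005, 0]
}}

```text
time: 27.47
eef_pos: [0.512, -0.2175, 0.1171]
orientation: [3.141, 0.0, 1.571]
wrist_force: [0.3, 0.6, 5.9]
width: -0.0002
```

Request:
{"api": "jog_arm", "payload": {
  "steps": [0, 0, 0, 0, 0, 0.0003, 0, 0, 0, 0, 0, 0, 0.0003, 0, 0, 0, 0, 0, 0, 0.0003, 0]
}}

```text
time: 27.72
eef_pos: [0.512, -0.2175, 0.1169]
orientation: [3.141, 0.0, 1.571]
wrist_force: [-1.0, 1.0, 7.3]
width: 0.0001
```

The force now exceeds the spring alone (7 N), so the foot is on the clip. Continuing gently.

Request:
{"api": "jog_arm", "payload": {
  "steps": [0, 0, 0, 0, 0, 0.0005, 0, 0, 0, 0, 0, 0, 0.001, 0, 0, 0, 0, 0, 0, 0.001, 0]
}}

```text
time: 27.97
eef_pos: [0.512, -0.2175, 0.1158]
orientation: [3.141, 0.0, 1.571]
wrist_force: [-1.9, 1.3, 7.0]
width: 0.0002
```

Request:
{"api": "jog_arm", "payload": {
  "steps": [0, 0, 0, 0, 0, 0.0005, 0, 0, 0, 0, 0, 0, 0.001, 0, 0, 0, 0, 0, 0, 0.001, 0]
}}

```text
time: 28.22
eef_pos: [0.512, -0.2175, 0.1149]
orientation: [3.141, 0.0, 1.571]
wrist_force: [-1.9, 0.3, 7.2]
width: 0.0002
```

Request:
{"api": "jog_arm", "payload": {
  "steps": [0, 0, 0, 0, 0, 0.0005, 0, 0, 0, 0, 0, 0, 0.001, 0, 0, 0, 0, 0, 0, 0.001, 0]
}}

```text
time: 28.47
eef_pos: [0.5121, -0.2175, 0.1139]
orientation: [3.141, 0.0, 1.571]
wrist_force: [-1.0, 0.8, 7.3]
width: 0.0002
```

Request:
{"api": "jog_arm", "payload": {
  "steps": [0, 0, 0, 0, 0, 0.0005, 0, 0, 0, 0, 0, 0, 0.0005, 0, 0, 0, 0, 0, 0, 0.0005, 0]
}}

```text
time: 28.72
eef_pos: [0.5121, -0.2175, 0.1136]
orientation: [3.141, 0.0, 1.571]
wrist_force: [-2.2, 1.4, 8.2]
width: -0.0004
```

Request:
{"api": "jog_arm", "payload": {
  "steps": [0, 0, 0, 0, 0, 0.0005, 0, 0, 0, 0, 0, 0, 0.0005, 0, 0, 0, 0, 0, 0, 0.0005, 0]
}}

```text
time: 28.97
eef_pos: [0.5121, -0.2175, 0.1132]
orientation: [3.141, 0.0, 1.571]
wrist_force: [-2.0, 2.0, 10.3]
width: 0.0001
```

Request:
{"api": "jog_arm", "payload": {
  "steps": [0, 0, 0, 0, 0, 0.0005, 0, 0, 0, 0, 0, 0, 0.0005, 0, 0, 0, 0, 0, 0, 0.0005, 0]
}}

```text
time: 29.22
eef_pos: [0.5121, -0.2175, 0.1128]
orientation: [3.141, 0.0, 1.571]
wrist_force: [-3.2, 0.9, 10.8]
width: -0.0002
```

Request:
{"api": "jog_arm", "payload": {
  "steps": [0, 0, 0, 0, 0, 0.0005, 0, 0, 0, 0, 0, 0, 0.0005, 0, 0, 0, 0, 0, 0, 0.0005, 0]
}}

```text
time: 29.47
eef_pos: [0.5121, -0.2175, 0.1125]
orientation: [3.141, 0.0, 1.571]
wrist_force: [-3.4, 1.9, 11.6]
width: 0.0004
```

Request:
{"api": "jog_arm", "payload": {
  "steps": [0, 0, 0, 0, 0, 0.0004, 0, 0, 0, 0, 0, 0, 0.0004, 0, 0, 0, 0, 0, 0, 0.0004, 0, 0, 0, 0, 0, 0, 0.0004, 0, 0, 0, 0, 0, 0, 0.0004, 0]
}}

```text
time: 29.88
eef_pos: [0.5122, -0.2176, 0.1125]
orientation: [3.141, 0.0, 1.571]
wrist_force: [-5.2, 2.6, 15.7]
width: -0.0003
```

Request:
{"api": "jog_arm", "payload": {
  "steps": [0, 0, 0, 0, 0, -0.003, 0, 0, 0, 0, 0, 0, -0.006, 0, 0, 0, 0, 0, 0, -0.01, 0, 0, 0, 0, 0, 0, -0.015, 0, 0, 0, 0, 0, 0, -0.04, 0, 0, 0, 0, 0, 0, -0.08, 0, 0, 0, 0, 0, 0, -0.12, 0, 0, 0, 0, 0.06, 0, -0.14, 0, 0, 0, 0, 0.1, 0, -0.14, 0, 0, 0, 0, 0.1, 0, -0.14, 0, 0, 0, 0, 0.1, 0, -0.14, 0, 0, 0, 0, 0.1, 0, -0.14, 0]
}}

```text
time: 30.88
eef_pos: [0.5119, -0.1167, 0.2513]
orientation: [3.141, 0.0, 1.573]
wrist_force: [-0.6, -0.0, -1.5]
width: 0.0001
```

```bash
python3 pl.py 7; python3 - <<'E'
import cv2
i=cv2.imread('pics/scene7.png');cv2.imwrite('pics/scene7c.png',cv2.resize(i[120:240,190:330],None,fx=5,fy=5,interpolation=cv2.INTER_CUBIC))
E
```

```text
wrist crank_grip [184.  174.3] 0.77 [ 0.4337 -0.1021  0.085 ]
top block_arm [359.1 224.2] 0.71 [ 0.514  -0.2402  0.09  ]
scene plunger_top [238. 160.] 0.51 [ 0.5142 -0.226   0.112 ]
scene block_arm [237.4 166. ] 0.95 [ 0.5199 -0.2252  0.09  ]
scene block_arm [405.4 290. ] 0.17 [0.5229 0.3986 0.09  ]
31.4833 [ 0.51189234 -0.11762016  0.25103749] [ 0.62099622 -0.45733816  0.46941082] 0.0001998043160772499
```

View pics/scene7c.png

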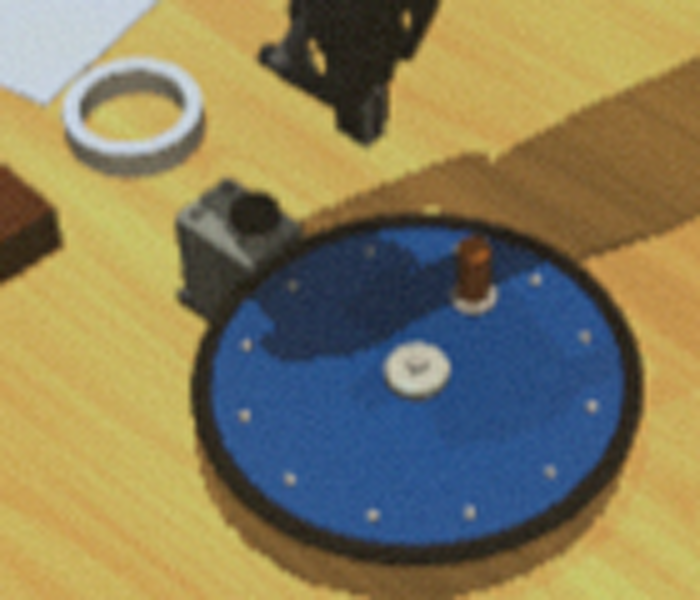

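View pics/scene7.png

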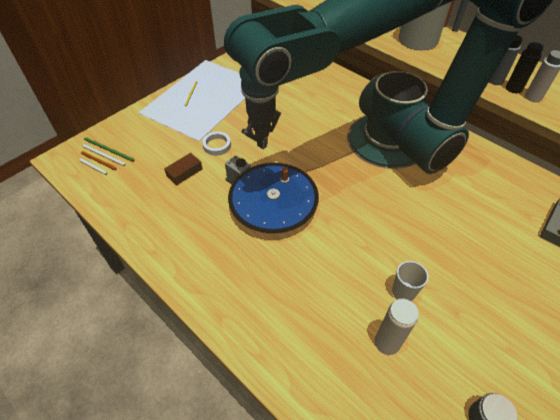

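The plunger is back up (crop pixel (255,213), same as before the push), and the knob and disc have not moved. Can, cup, tape roll and block are in place, and the gripper is clear. Handing in.

```bash
python3 -c "
from cell import manip
print(manip.job_done())"
```

```text
the job is handed in; nothing more can be done
None
```

I found the rubbing place, brought it under the plunger and pushed the clip home in one go. The job was handed in at 31.5 s.

- **Finding the spot:** I turned the crank counter-clockwise about 3.2 rad from the start before the drag rose, from about 1.4 N to about 9 N. I turned back for the matching rise from the other side and set the disc midway between the two, then released the knob.
- **Pushing the clip:** The force stayed near 2 N (the spring alone) to about 5 mm. It then rose to about 7 N on the clip for some 3 mm and climbed from about 9 mm. I stopped at 15.7 N on the plunger's stop, about 10.5 mm down.
- **Last checks:** The pictures show the plunger back up and the disc and knob unmoved. The spray can, cup, tape roll and block look undisturbed. The wrist force was under 1 N, with the gripper clear of everything.
- **Not checked:** I did not turn the disc past the block again to confirm the rub is gone. That the clip is home rests on the force and travel readings. The networks' plunger and block positions disagreed by up to about 2 cm, so I placed the plunger from the fitted crank circle and the wrist picture instead.

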